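Put the weld fixturing kit away

ROBOT

A 6-joint arm with a two-finger parallel gripper is mounted at the origin on the work surface. World frame = base frame: x ahead of the robot, y to its left, z up, the work surface at z = 0. Lengths are in m, angles in rad, forces in N, time in s.
With the tool pointing down it reaches from about 0.25 to 0.775 m from the base axis. Payload 8.9 kg.
Tool frame: the origin (TCP) lies on the centre line of the jaws, within the pads' length; the fingertips stand 8 mm ahead of it and the grasp point (between the pads) lies 11 mm behind it (ctrl.tips_ahead is the y of the fingertips in the tool frame, in m); y points along the fingers, z is the direction in which the jaws open and shut, and the axes are right-handed (so a half turn about y gives the same grasp; the last joint's range is limited). The gripper opens to 85 mm and grips with 20 to 120 N. Pads are 22 mm wide; open, the fingers measure 114 mm over their backs; the gripper's body (76 mm by 85 mm) begins 54 mm behind the grasp point. The pads swing forward as they close: fully open they stand 13 mm farther back than shut.
Start: joints at [-1.281, 0.291, -0.153, 1.127, 0, 1.431], TCP at [0.218, -0.477, 0.239] pointing down, gripper open.
Joint ranges: [-2.52, 2.52], [-0.91, 1.74], [-1.3, 1.37], [-1.96, 2.02], [-1.52, 1.47], [-3.14, 3.14]. Speed limits (rad/s): [2.22, 2.22, 2.79, 3.14, 3.14, 3.14].

INTERFACE

Orientations are given as [roll, pitch, yaw] about the fixed x, y, z axes, in that order (R = Rz(yaw) Ry(pitch) Rx(roll)).
In Python, from cell import monitor, imaging, close_job, search_frame, regions_of, ctrl gives the robot as it stands.
- The arm moves only by the tool step_arm, never from a script. Its argument "steps" is one flat list of numbers, 6 for each row, row after row: the shift along the tool's x, y, z in m, then the turn, a rotation vector about the tool's x, y, z in rad. A call has 1 to 5 rows; each row is the pose to reach, as a shift and turn from the pose commanded when the call began, along the tool's axes at that moment; what a row does not reach only later rows make up. A row lasts 1/10 s, in which the tool goes at most 50 mm and 8.59 degrees, less where a joint would pass 70% of its speed; a pose out of reach is approached as far as the arm can. A call with a gripper value outside its range is refused whole. "hand" is the opening in per cent of the stroke, from 0 (shut) to 100 (fully open), set as the call begins (left out, the last holds). The fingers move at their own pace and stop on an object; "grip_force" is the grip in N (left out, the last holds). Time passes only in rows, so rows that repeat a pose let the fingers close. It gives the time, the measured TCP pose, the force and the opening at its end, in the units of the state.
- monitor.state(): the state, without advancing time (a new reading comes with each control period).
- imaging.capture(name): name is "scene" or "top"; returns a dict with "image" (384x512x3 uint8, red, green, blue), "fx", "fy", "cx", "cy" (pixels), "position" and "rotation" of the camera in the world. Camera axes: x right, y down, z forward; pixel columns grow to the right and rows downward; lengths in m; the calibration is good to about 2 mm. A picture is of the moment at which its call begins. There is no depth.
- close_job(): hands the job in, once; it reports no verdict.
Trained networks look in a picture, given as the dict that the camera call returned (one of the last four; its "shot" number tells which), for a name from the list of things; names that differ only in an ending like _2 or _b are one class to them, and where a whole thing is asked for, a point or a joint stands for the part that bears it (a point fixed in the world has none). Each returns a list of dicts, best first, with "score" (0 to 1); they miss things now and then, are a little off and sometimes report something else, mostly with a low value. They report only what shows in the picture. A call takes as long as a camera call. They do not tell look-alikes from the thing itself.
- search_frame(picture, name): "rect" ([centre column, centre row, width, height] in pixels, round what is visible of it).
- regions_of(picture, name): "pixels" (384x512 bool, what is visible of it) and "rect" ([centre column, centre row, width, height] in pixels, round what is visible of it).
The state is a dict: "clock": time; "joint_pos": joint angles; "joint_vel": joint speeds; "effort": joint torques, N m; "tcp_pos": TCP position; "ee_rot": TCP orientation; "wrist_force": force on the tool from outside, world axes, zero at the start; "ft_torque": the same for the moment, N m; "opening": finger opening in m.
Only numpy, scipy, OpenCV 4.12 (cv2) and the standard library are available. Lean on these libraries where they do the work, as an engineer would, in place of code of your own. Each camera call takes 0.05 s, during which the arm holds its last target.

TASK

Put the fixturing kit away: open the top drawer of the small grey bench cabinet well out, lay every arrow-shaped welding magnet flat on its floor and slide the drawer fully shut. Pack all the metal set-up blocks (three or four of them, the round one included) upright side by side into the shallow wooden box, each sitting flat on its floor, and stand the spirit level upright across both notched arms of the raised steel stand. Leave the other things on the bench where they are; something may get knocked while you work, so put it right before you finish.

Things in the scene. Friction and masses are not known exactly. Their poses are not given: they have to be found in the camera images.
- cab_drawer0 (a joint): Top drawer of the small fixed grey steel cabinet (200 mm wide, 260 mm deep, 164 mm tall, two drawers with dark fronts). Value in m: 0 = shut, grows as the drawer slides out towards the robot, stop at 0.18. Slides freely (about 1 N) and stays where it is left. At the start it is shut or up to 50 mm open. The lower drawer stays shut.
- cab_drawer0_handle (a point): Centre of the top drawer's bar handle: a steel bar 100 mm long along the point's y, 11 mm thick, 35 mm in front of the drawer's front face, 126 mm above the bench and 38 mm below the cabinet's top. The point's x points into the cabinet (the closing direction), z up. It can be pinched across x from above, with the fingers no more than 35 mm apart.
- drawer_floor (a point): Foot of the top drawer's front wall, middle of its width, on the inner floor (92 mm above the bench), moving with the drawer; axes as the handle point. The inside runs from x = 0 to 215 mm, y -79 to +79 mm; side walls 50 mm above the floor, front panel 59 mm.. With the drawer 170 mm out, the cabinet's top covers all beyond x = 163 mm.
- pack_in (a point): Centre of the inner floor of the fixed open wooden box, 5 mm above the bench. The inside is 152 mm along the point's x and 64 mm along its y; walls 5 mm thick, their top 17 mm above the floor. All four blocks side by side along x (142 mm in all) fit with 10 mm to spare, with each block's 56 mm length along the box's y.
- rest: Fixed raised steel stand; origin under its centre. Foot 150 x 60 x 8 mm. Two arms at x = -50 and +50 mm along its own x, each 12 mm thick along x.
- rest_top (a point): Midway between the two arms of the stand, at the height of the notch floors on which the level stands (90 mm above the bench). Axes as rest. Notches run along x, 34 mm wide in y, between lips 16 mm high.
- level: Small aluminium spirit level with green vials and black ends, a bar 180 mm long (own x), 24 mm wide (own y), 40 mm tall, standing on its narrow edge. Origin at the centre of its underside, z up. Balanced at the middle.
- block_thin: Thin aluminium set-up block with two dark holes on top. Size 56 mm along its own y (the gripping length), 26 mm along its own x, 45 mm tall, standing upright; origin at the centre of its underside, z up. May be absent.
- block_mid: Plain steel set-up block with two dark holes on top. Size 56 mm along its own y (the gripping length), 32 mm along its own x, 45 mm tall, standing upright; origin at the centre of its underside, z up. May be absent.
- block_slot: Steel block with a slot 14 mm wide and 18 mm deep along its top, running along its own y. Size 56 mm along its own y (the gripping length), 40 mm along its own x, 45 mm tall, standing upright; origin at the centre of its underside, z up. May be absent.
- block_round: Round steel set-up block, a cylinder 44 mm in diameter, 45 mm tall, with a dark centre hole, standing upright; origin at the centre of its underside. Its yaw means nothing. May be absent.
- magnet_a: Arrow-shaped welding magnet (does not attract here), dark steel, lying flat, 20 mm thick. Shaft 30 mm wide (own y), from x = -37 mm to the arrowhead, a 34 mm square on its corner centred at x = +13 mm (48 mm wide, tip at x = +37 mm). Grip the shaft across y at x = -15 mm. Origin under the middle of its length, z up. Two identical ones; one may be absent.
- magnet_b: Arrow-shaped welding magnet (does not attract here), dark steel, lying flat, 20 mm thick. Shaft 30 mm wide (own y), from x = -37 mm to the arrowhead, a 34 mm square on its corner centred at x = +13 mm (48 mm wide, tip at x = +37 mm). Grip the shaft across y at x = -15 mm. Origin under the middle of its length, z up. Two identical ones; one may be absent.
- cup: Blue cup, 80 mm across, 90 mm tall: leave alone.
- oiler: Orange bottle, 60 mm across, 150 mm tall: leave alone.
- spool: Copper-coloured wire spool, 90 mm across, 46 mm tall: leave alone.
- collar: Open steel tube piece (see-through bore), 44 mm outside, 28 mm inside, only 30 mm tall; stands between the box and the cabinet: not a set-up block, leave alone.
- flange: Flat dark steel ring, 76 mm across, 12 mm thick: leave alone.
- eyebolt: Steel eyebolt lying flat, 46 mm eye with a shank to +65 mm of own x: leave alone.
- spanner: Spanner lying flat near the robot: leave alone.
Not all that is in view belongs to the job. What is shaped like the magnet_a but red or turquoise is not meant. What is shaped like the block_thin but blue is not meant.

How it is judged:
By the outcome, as a careful person would: the job done as asked, in the order asked, and still so for the second after the job is handed in, with the robot touching nothing.
Of block_thin, block_mid, block_slot, block_round only 3 to 4 are there at a start; the rules pass over those that are not, and their reading is None.
Of magnet_a, magnet_b only 1 to 2 are there at a start; the rules pass over those that are not, and their reading is None.
At some moment in a run one of magnet_a, magnet_b, block_slot, block_round may be knocked a few centimetres aside while the robot is not near it.
It also fails if it takes over 210 s, if anything falls off the work surface, if the arm or the gripper's body presses on something with over 40 N, if the wrist force passes 120 N, or if a joint passes its speed limit or range.

## Working session

There is one attempt and no reset: what is moved stays moved. The work goes in short steps, Python scripts to look and compute and a tool call to move; the robot and the scene stay as the last step left them, time stands still between calls to the robot, and variables do not carry over. Pictures are saved under pics/ and viewed, and the job is handed in when it is done.

Besides the shell and the picture viewer there is one more tool, called after "Call:" by a JSON object that holds its "name" and its "arguments", one argument or row to a line. step_arm: Moves the arm, as the interface text tells. Its arguments: {"type":"object","properties":{"steps":{"type":"array","items":{"type":"number"}},"hand":{"type":"number"},"grip_force":{"type":"number"}},"required":["steps"]}

```bash
ls; mkdir -p pics
python3 - <<'E'
from cell import monitor, imaging, ctrl
import cv2
print(monitor.state()); print(ctrl.tips_ahead)
for n in ("scene","top"):
    p=imaging.capture(n); print(n,{k:v for k,v in p.items() if k!='image'})
    im=cv2.resize(p['image'][:,:,::-1],(800,600),interpolation=cv2.INTER_CUBIC)
    cv2.imwrite(f'pics/{n}0.png',im)
E
```

```text
pics
{'clock': 0.0, 'joint_pos': array([-1.28127227e+00,  2.91278830e-01, -1.54131371e-01,  1.12670121e+00,
        2.28542790e-05,  1.43153251e+00]), 'joint_vel': array([-0.0014078 , -0.0011022 ,  0.00135624,  0.0009068 ,  0.00074548,
        0.00069171]), 'effort': array([ 7.52414853e-04, -5.37144542e+01,  3.31368184e+01,  1.61077478e-02,
       -1.41071046e-04,  1.60922940e-05]), 'tcp_pos': array([ 0.21818176, -0.47704248,  0.23873117]), 'ee_rot': array([-1.57209550e+00,  2.05184693e-04, -2.71280492e+00]), 'wrist_force': array([-0.0239027 ,  0.83754475,  0.42491713]), 'ft_torque': array([ 0.03421063, -0.0029993 , -0.02555777]), 'opening': 0.08548470765472092}
0.008
scene {'fx': 362.3926615261002, 'fy': 362.3926615261002, 'cx': 247.71817301895496, 'cy': 190.95927391199137, 'position': array([ 1.35379907, -0.29887844,  0.62334314]), 'rotation': array([-2.12413812, -0.01966803,  1.24232286]), 'shot': 1}
top {'fx': 481.52081838540266, 'fy': 481.52081838540266, 'cx': 256.4933255682916, 'cy': 193.51148576747622, 'position': array([ 0.33390804, -0.04303694,  1.49869479]), 'rotation': array([-2.97749915,  0.01793431, -1.56504625]), 'shot': 2}
```

View pics/scene0.png

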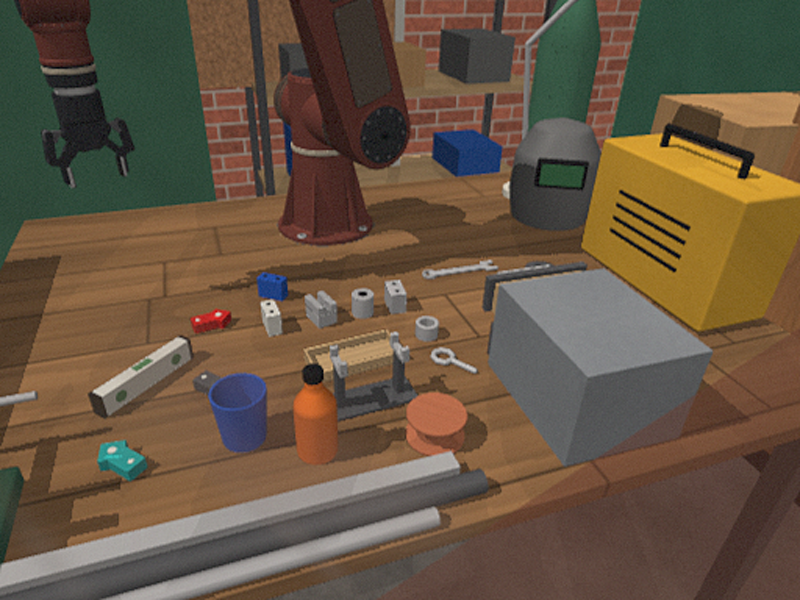

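View pics/top0.png

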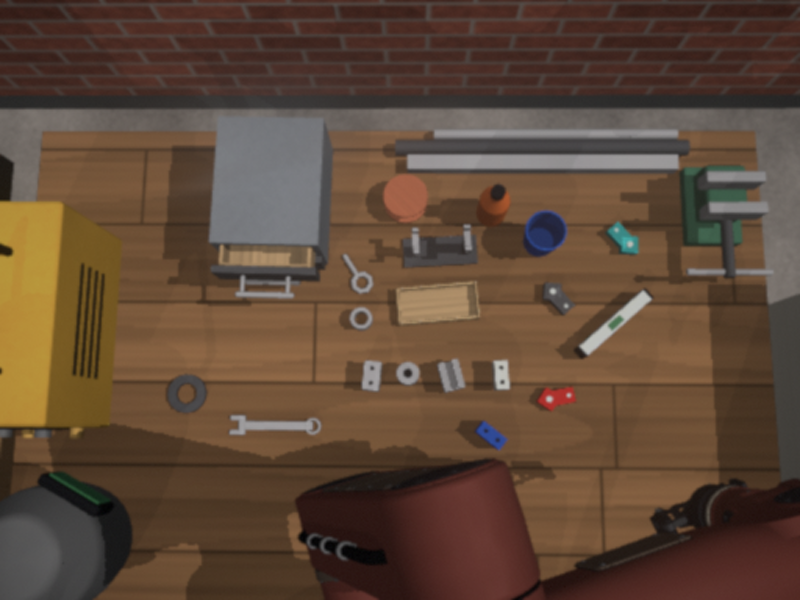

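The scene view shows one dark magnet, partly behind the cup, with red and turquoise look-alikes. There are four blocks in a row plus a blue decoy at top (490,434). The top view (enlarged) shows the dark magnet at (558,298), the level at (614,322), the box at (437,303), the stand at (440,248), and the drawer slightly open with its handle at (265,290). Next I'll measure.

```bash
cat > h.py <<'E'
import numpy as np, cv2
from scipy.spatial.transform import Rotation as Ro
from scipy.optimize import minimize
from cell import monitor, imaging, search_frame, regions_of
def Rm(rpy): return Ro.from_euler('xyz',rpy).as_matrix()
def proj(p,X):
    X=np.atleast_2d(X); R=Rm(p['rotation']); c=(X-p['position'])@R
    return np.c_[p['fx']*c[:,0]/c[:,2]+p['cx'], p['fy']*c[:,1]/c[:,2]+p['cy']]
def back(p,u,v,z):
    R=Rm(p['rotation']); d=R@np.array([(u-p['cx'])/p['fx'],(v-p['cy'])/p['fy'],1.])
    return p['position']+d*(z-p['position'][2])/d[2]
def save(p,name,box=None,sc=1):
    im=p['image'][:,:,::-1]
    if box: u0,v0,u1,v1=box; im=im[v0:v1,u0:u1]
    s=min(800/im.shape[1],600/im.shape[0])
    cv2.imwrite(f'pics/{name}.png',cv2.resize(im,None,fx=s,fy=s,interpolation=cv2.INTER_CUBIC))
def boxpts(lx,ly,h,z0=0):
    return np.array([[sx*lx/2,sy*ly/2,z] for sx in(-1,1) for sy in(-1,1) for z in(z0,z0+h)])
a=np.linspace(0,2*np.pi,24,endpoint=False)
def cyl(r,h): return np.array([[r*np.cos(t),r*np.sin(t),z] for t in a for z in(0,h)])
s17=17*2**.5/1000
mag=[np.array([[x,y,z] for x in(-.037,.013) for y in(-.015,.015) for z in(0,.02)]),
     np.array([[.013+dx,dy,z] for dx,dy in((s17,0),(-s17,0),(0,s17),(0,-s17)) for z in(0,.02)])]
SH={'level':[boxpts(.18,.024,.04)],'block_thin':[boxpts(.026,.056,.045)],'block_mid':[boxpts(.032,.056,.045)],
 'block_slot':[boxpts(.04,.056,.045)],'block_round':[cyl(.022,.045)],'magnet_a':mag,
 'box':[boxpts(.162,.074,.022)]}
def render(p,parts,x,y,yaw,z=0,S=4):
    m=np.zeros((384*S,512*S),np.uint8); c,s=np.cos(yaw),np.sin(yaw)
    for P in parts:
        W=np.c_[c*P[:,0]-s*P[:,1]+x, s*P[:,0]+c*P[:,1]+y, P[:,2]+z]
        q=(proj(p,W)+.5)*S-.5
        cv2.fillConvexPoly(m,cv2.convexHull(np.round(q).astype(np.int32)),1)
    return m
def fit(p,mask,name,z=0,yaw0=None,S=4):
    parts=SH[name]; M=cv2.resize(mask.astype(np.uint8),None,fx=S,fy=S,interpolation=cv2.INTER_NEAREST)
    vv,uu=np.nonzero(mask); zc=z+max(P[:,2].max() for P in parts)*.7
    x0=back(p,uu.mean(),vv.mean(),zc)
    def cost(q):
        m=render(p,parts,q[0],q[1],q[2],z,S); return 1-(m&M).sum()/max(1,(m|M).sum())
    yaws=[0] if name=='block_round' else (np.arange(-np.pi,np.pi,np.pi/12) if yaw0 is None else [yaw0])
    c=sorted((cost([x0[0],x0[1],t]),t) for t in yaws)[:4]
    best=None
    for _,t in c:
        sx=np.array([[0,0,0],[.006,0,0],[0,.006,0],[0,0,.12]])+[x0[0],x0[1],t]
        r=minimize(cost,[x0[0],x0[1],t],method='Nelder-Mead',options=dict(initial_simplex=sx,xatol=1e-4,fatol=1e-4,maxiter=150))
        if best is None or r.fun<best.fun: best=r
    return best.x,1-best.fun
def go(x=None,y=None,z=None,yaw=None,R=None):
    """row from measured pose to target; yaw = direction (world) of tool x"""
    s=monitor.state(); T=Rm(s['ee_rot']); p=s['tcp_pos']
    t=np.array([p[i] if v is None else v for i,v in enumerate((x,y,z))])
    if R is None:
        yw=yaw if yaw is not None else s['ee_rot'][2]
        R=Rm([-np.pi/2,0,yw])
    d=T.T@(t-p); w=Ro.from_matrix(T.T@R).as_rotvec()
    print('row',np.round(d,4).tolist(),np.round(w,4).tolist(),'n>=',int(max(np.ceil(np.linalg.norm(d)/.05),np.ceil(np.degrees(np.linalg.norm(w))/8.59))))
def st():
    s=monitor.state(); print('t%.1f'%s['clock'],'p',np.round(s['tcp_pos'],4),'rpy',np.round(s['ee_rot'],3),'F',np.round(s['wrist_force'],1),'op %.4f'%s['opening'],'j',np.round(s['joint_pos'],2))
E
cat > m.py <<'E'
from h import *
t=imaging.capture('top'); s=imaging.capture('scene')
for n in ['level','block_thin','block_mid','block_slot','block_round','magnet_a','rest','collar','pack_in','cab_drawer0','cab_drawer0_handle','drawer_floor','cup','oiler','spool','eyebolt','flange','spanner']:
    for cam,p in(('T',t),('S',s)):
        r=regions_of(p,n)
        for q in r[:4]:
            o=''
            if n in SH and q['score']>.3 and q['pixels'].sum()>20:
                f,i=fit(p,q['pixels'],n); o=('fit',np.round(f,4).tolist(),round(i,2))
            print(n,cam,round(q['score'],2),np.round(q['rect']).tolist(),o)
E
python3 m.py
```

```text
level T 0.68 [395.0, 207.0, 48.0, 46.0] ('fit', [0.5382, -0.4334, -0.8559], np.float64(0.92))
level S 0.83 [90.0, 241.0, 69.0, 49.0] ('fit', [0.5375, -0.4322, -0.8684], np.float64(0.96))
block_thin T 0.68 [322.0, 241.0, 10.0, 18.0] ('fit', [0.4323, -0.2076, -1.3238], np.float64(0.71))
block_thin T 0.64 [314.0, 278.0, 19.0, 16.0] ('fit', [0.32, -0.1866, -0.6129], np.float64(0.9))
block_thin S 0.81 [172.0, 202.0, 12.0, 23.0] ('fit', [0.433, -0.207, -1.5306], np.float64(0.87))
block_thin S 0.65 [176.0, 182.0, 14.0, 19.0] ('fit', [0.3145, -0.187, -3.642], np.float64(0.88))
block_mid T 0.52 [236.0, 239.0, 12.0, 20.0] ('fit', [0.4336, 0.0418, -1.6523], np.float64(0.89))
block_mid S 0.59 [254.0, 188.0, 16.0, 19.0] ('fit', [0.4301, 0.0456, -1.745], np.float64(0.93))
block_slot T 0.65 [288.0, 241.0, 19.0, 20.0] ('fit', [0.4338, -0.1126, -1.2942], np.float64(0.93))
block_slot S 0.55 [205.0, 200.0, 20.0, 26.0] ('fit', [0.4349, -0.1107, -1.3142], np.float64(0.94))
block_round T 0.67 [260.0, 237.0, 18.0, 18.0] ('fit', [0.4375, -0.0293, 0.0916], np.float64(0.9))
block_round T 0.5 [170.0, 174.0, 68
[... 1752 characters left out ...]
r S 0.58 [289.0, 231.0, 26.0, 15.0] 
cup T 0.77 [349.0, 150.0, 26.0, 28.0] 
cup S 0.57 [154.0, 264.0, 34.0, 48.0] 
oiler T 0.97 [315.0, 133.0, 24.0, 24.0] 
oiler T 0.32 [120.0, 251.0, 23.0, 20.0] 
oiler S 0.62 [202.0, 264.0, 31.0, 65.0] 
spool T 0.94 [260.0, 127.0, 26.0, 32.0] 
spool S 0.72 [280.0, 270.0, 42.0, 40.0] 
eyebolt T 0.55 [228.0, 175.0, 21.0, 26.0] 
eyebolt T 0.15 [171.0, 174.0, 65.0, 41.0] 
eyebolt S 0.75 [290.0, 232.0, 24.0, 15.0] 
flange T 0.83 [120.0, 253.0, 23.0, 26.0] 
flange S 0.49 [344.0, 167.0, 16.0, 6.0] 
flange S 0.22 [275.0, 210.0, 15.0, 17.0] 
spanner T 0.73 [176.0, 272.0, 62.0, 11.0] 
spanner T 0.55 [356.0, 191.0, 22.0, 19.0] 
spanner S 0.46 [295.0, 171.0, 49.0, 9.0]
```

```bash
cat > m2.py <<'E'
from h import *
t=imaging.capture('top'); s=imaging.capture('scene')
st()
for c,p in(('T',t),('S',s)):
    q=regions_of(p,'pack_in')[0]; print(c,fit(p,q['pixels'],'box'))
# stand: foot + arms
foot=boxpts(.15,.06,.008); 
def arm(x0): 
    return np.array([[x0+dx,dy,z] for dx in(-.006,.006) for dy in(-.025,.025) for z in(.008,.106)])
SH['rest']=[foot,arm(-.05),arm(.05)]
for c,p in(('T',t),('S',s)):
    q=regions_of(p,'rest')[0]; print(c,fit(p,q['pixels'],'rest'))
save(t,'t_mid',(220,120,440,285)); save(t,'t_cab',(120,60,240,200)); save(s,'s_cab',(290,140,470,300)); save(s,'s_mid',(110,150,310,300))
E
python3 m2.py
```

```text
t2.1 p [ 0.2183 -0.4775  0.2393] rpy [-1.571 -0.    -2.713] F [0.1 1.2 0.4] op 0.0853 j [-1.28  0.29 -0.15  1.13 -0.    1.43]
T (array([ 0.57947697, -0.08705197, -1.49022297]), np.float64(0.9564439717683457))
S (array([ 0.57738211, -0.08380931, -1.46449123]), np.float64(0.7441997195965809))
T (array([ 0.68830374, -0.09302228, -1.52035365]), np.float64(0.9379526953400423))
S (array([ 0.68850524, -0.09090546, -1.55535778]), np.float64(0.7616796746180059))
```

View pics/t_mid.png

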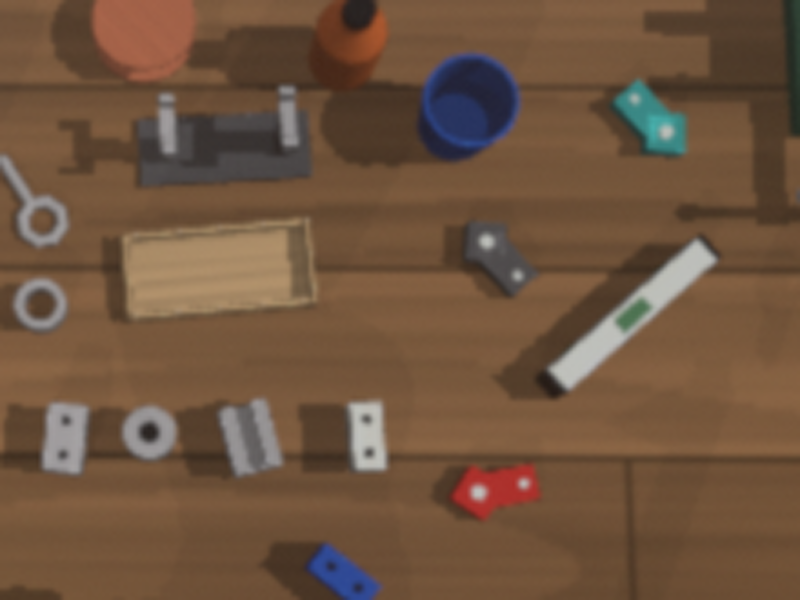

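View pics/t_cab.png

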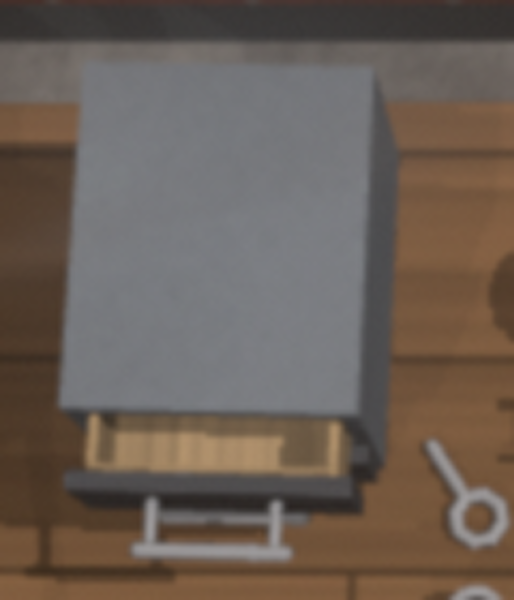

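View pics/s_cab.png

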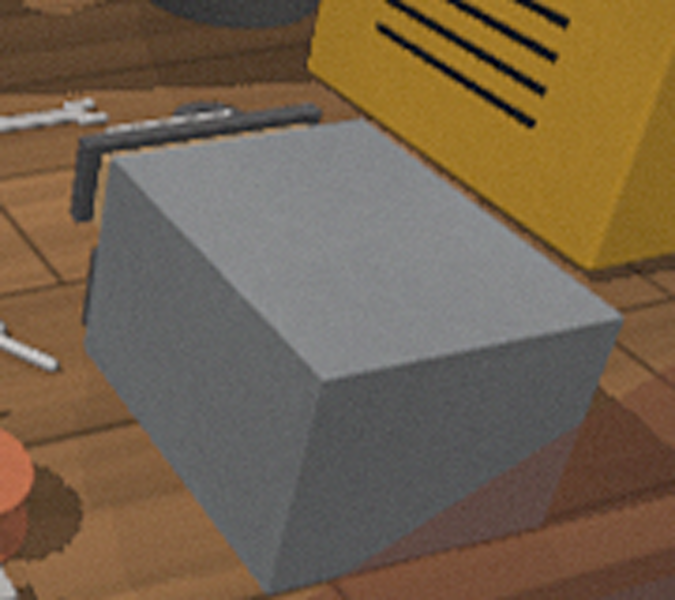

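View pics/s_mid.png

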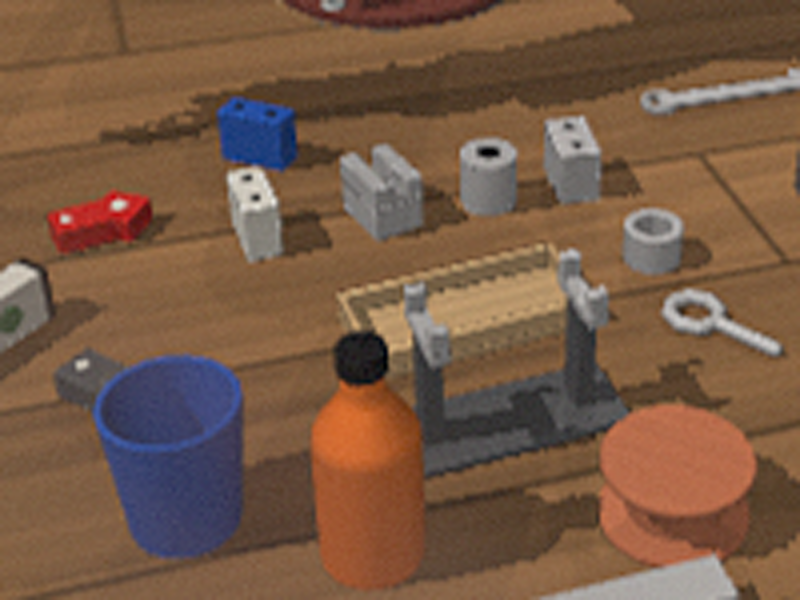

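Run:
```python
from h import *
t=imaging.capture('top')
k=140/600
f=lambda u,v,z: back(t,120+u*k,60+v*k,z)
for n,u,v,z in [('FL',60,408,.164),('FR',358,418,.164),('BL',82,64,.164),('BR',374,68,.164),('hL',133,550,.1315),('hR',290,553,.1315),('panL',66,480,.151),('panR',352,490,.151)]:
    print(n,np.round(f(u,v,z),4))
```

```text
FL [0.6649 0.3333 0.164 ]
FR [0.6584 0.1338 0.164 ]
BL [0.9076 0.3297 0.164 ]
BR [0.9043 0.1286 0.164 ]
hL [0.5745 0.2882 0.1315]
hR [0.5727 0.1818 0.1315]
panL [0.6186 0.3306 0.151 ]
panR [0.6122 0.1383 0.151 ]
```

The dark magnet at top crop (498,257) is arrow-shaped and neither red nor turquoise, so it's the one to take; no second dark one is visible. The white block at (367,436) is block_thin, and the blue one is the decoy. Handle is at about (0.574, 0.235, 0.126). Drawer first.

```bash
python3 -c "
from h import *
st(); go(.5736,.235,.25,-1.593)"
```

```text
t2.4 p [ 0.2183 -0.4774  0.2393] rpy [-1.571  0.    -2.713] F [ 0.6  0.5 -0.4] op 0.0853 j [-1.28  0.29 -0.15  1.13 -0.    1.43]
row [-0.6194, -0.0107, -0.5002] [0.0, -1.1198, -0.0] n>= 16
```

Call:
{"name": "step_arm", "arguments": {
  "steps": [-0.62, -0.011, -0.5, 0, -1.12, 0, -0.62, -0.011, -0.5, 0, -1.12, 0, -0.62, -0.011, -0.5, 0, -1.12, 0, -0.62, -0.011, -0.5, 0, -1.12, 0, -0.62, -0.011, -0.5, 0, -1.12, 0],
  "hand": 38
}}

```text
clock: 2.85
tcp_pos: [0.3304, -0.2521, 0.2429]
ee_rot: [-1.57, -0.0, -1.957]
wrist_force: [1.0, -0.1, 0.5]
opening: 0.0327
```

```bash
python3 -c "
from h import *
st(); go(.5736,.235,.25,-1.593)"
```

```text
t2.9 p [ 0.3304 -0.2521  0.2429] rpy [-1.57  -0.    -1.957] F [ 1.  -0.1  0.5] op 0.0327 j [-0.83  0.08 -0.41  1.08  0.    1.13]
row [-0.5429, -0.0072, 0.0416] [-0.0005, -0.3643, 0.0003] n>= 11
```

Call:
{"name": "step_arm", "arguments": {
  "steps": [-0.543, -0.007, 0.042, 0, -0.364, 0, -0.543, -0.007, 0.042, 0, -0.364, 0, -0.543, -0.007, 0.042, 0, -0.364, 0, -0.543, -0.007, 0.042, 0, -0.364, 0, -0.543, -0.007, 0.042, 0, -0.364, 0]
}}

```text
clock: 3.35
tcp_pos: [0.4437, -0.0288, 0.2463]
ee_rot: [-1.57, -0.0, -1.599]
wrist_force: [0.4, -0.4, -0.0]
opening: 0.0323
```

```bash
python3 -c "
from h import *
st(); go(.5736,.235,.25,-1.593)"
```

```text
t3.4 p [ 0.4437 -0.0288  0.2463] rpy [-1.57  -0.    -1.599] F [ 0.4 -0.4 -0. ] op 0.0323 j [-0.23  0.13 -0.34  1.1  -0.    1.37]
row [-0.2673, -0.0036, 0.1225] [-0.0009, -0.0056, 0.0003] n>= 6
```

Call:
{"name": "step_arm", "arguments": {
  "steps": [-0.267, -0.004, 0.122, 0, 0, 0, -0.267, -0.004, 0.122, 0, 0, 0, -0.267, -0.004, 0.122, 0, 0, 0, -0.267, -0.004, 0.122, 0, 0, 0, -0.267, -0.004, 0.122, 0, 0, 0]
}}

```text
clock: 3.85
tcp_pos: [0.5538, 0.1957, 0.2494]
ee_rot: [-1.57, -0.0, -1.598]
wrist_force: [0.6, -0.4, 0.4]
opening: 0.0327
```

```bash
python3 -c "
from h import *
st(); go(.5736,.235,.25,-1.593)"
```

```text
t3.9 p [0.5538 0.1957 0.2494] rpy [-1.57  -0.    -1.598] F [ 0.6 -0.4  0.4] op 0.0327 j [ 0.22  0.41  0.04  1.21 -0.    1.81]
row [-0.0398, -0.0006, 0.0187] [-0.0004, -0.0055, 0.0] n>= 1
```

Call:
{"name": "step_arm", "arguments": {
  "steps": [-0.04, 0, 0.019, 0, -0.005, 0, -0.04, 0, 0.019, 0, -0.005, 0, -0.04, 0.05, 0.019, 0, -0.005, 0, -0.04, 0.09, 0.019, 0, -0.005, 0, -0.04, 0.09, 0.019, 0, -0.005, 0]
}}

```text
clock: 4.35
tcp_pos: [0.5696, 0.2316, 0.1543]
ee_rot: [-1.58, -0.003, -1.594]
wrist_force: [-0.6, 0.5, 0.1]
opening: 0.0325
```

```bash
python3 -c "
from h import *
st(); go(.5736,.235,.118,-1.593)
t=imaging.capture('top'); save(t,'h1',(120,100,240,200))"
```

```text
t4.3 p [0.5696 0.2316 0.1543] rpy [-1.58  -0.003 -1.594] F [-0.6  0.5  0.1] op 0.0325 j [ 0.27  0.52 -0.03  1.03 -0.    1.86]
row [-0.0036, 0.0363, 0.0043] [0.0091, -0.001, 0.0029] n>= 1
```

View pics/h1.png

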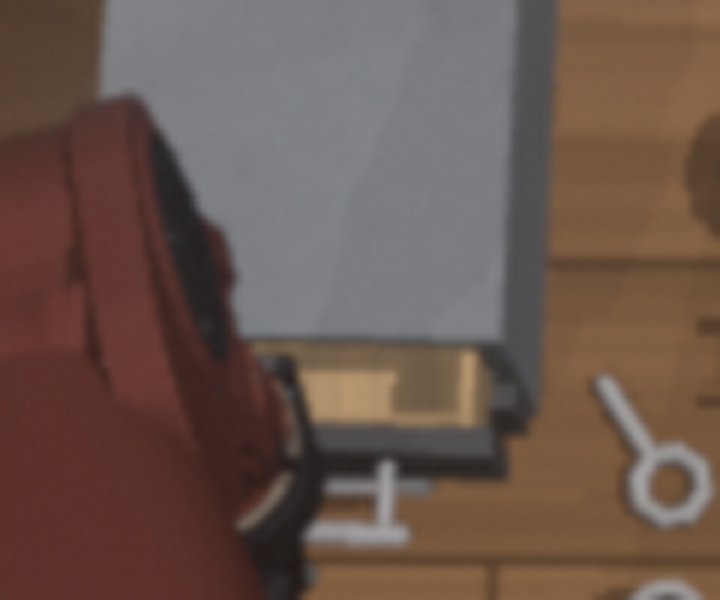

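Call:
{"name": "step_arm", "arguments": {
  "steps": [-0.003, 0.015, 0.003, 0, 0, 0, -0.003, 0.036, 0.003, 0, 0, 0, -0.003, 0.036, 0.003, 0, 0, 0, -0.003, 0.036, 0.003, 0, 0, 0]
}}

```text
clock: 4.8
tcp_pos: [0.5772, 0.236, 0.1247]
ee_rot: [-1.569, 0.0, -1.594]
wrist_force: [0.6, -0.7, -0.8]
opening: 0.0324
```

```bash
python3 -c "
from h import *
st(); go(.5736,.235,.118,-1.593)"
```

```text
t4.8 p [0.5772 0.236  0.1247] rpy [-1.569  0.    -1.594] F [ 0.6 -0.7 -0.8] op 0.0324 j [ 0.27  0.55 -0.05  0.96 -0.    1.86]
row [0.0011, 0.0067, -0.0036] [-0.0014, -0.0009, -0.0004] n>= 1
```

Call:
{"name": "step_arm", "arguments": {
  "steps": [0.001, 0.007, -0.003, 0, 0, 0, 0.001, 0.007, -0.003, 0, 0, 0, 0.001, 0.007, -0.003, 0, 0, 0]
}}

```text
clock: 5.1
tcp_pos: [0.5742, 0.2352, 0.1176]
ee_rot: [-1.569, 0.001, -1.594]
wrist_force: [0.4, 0.2, 4.3]
opening: 0.0322
```

Call:
{"name": "step_arm", "arguments": {
  "steps": [0, 0, 0, 0, 0, 0, 0, 0, 0, 0, 0, 0, 0, 0, 0, 0, 0, 0, 0, 0, 0, 0, 0, 0],
  "hand": 0,
  "grip_force": 40
}}

```text
clock: 5.5
tcp_pos: [0.5736, 0.2349, 0.1168]
ee_rot: [-1.57, 0.0, -1.594]
wrist_force: [-1.3, -1.0, 5.3]
opening: 0.0096
```

```bash
python3 -c "
from h import *
st(); go(.5736-.125,.2353+.0028,.118,-1.593)"
```

```text
t5.5 p [0.5736 0.2349 0.1168] rpy [-1.57   0.    -1.594] F [-1.3 -1.   5.3] op 0.0096 j [ 0.27  0.56 -0.08  0.94 -0.    1.86]
row [-0.0003, -0.0013, -0.125] [-0.0005, -0.0008, -0.0001] n>= 3
```

Call:
{"name": "step_arm", "arguments": {
  "steps": [0, -0.001, -0.03, 0, 0, 0, 0, -0.001, -0.06, 0, 0, 0, 0, -0.001, -0.09, 0, 0, 0, 0, -0.001, -0.12, 0, 0, 0, 0, -0.001, -0.12, 0, 0, 0]
}}

```text
clock: 6.0
tcp_pos: [0.4489, 0.2376, 0.1169]
ee_rot: [-1.575, -0.001, -1.592]
wrist_force: [-0.3, 1.2, -7.6]
opening: 0.0092
```

```bash
python3 -c "
from h import *
st()
t=imaging.capture('top'); save(t,'h2',(120,60,260,240))"
```

```text
t6.0 p [0.4489 0.2376 0.1169] rpy [-1.575e+00 -1.000e-03 -1.592e+00] F [-0.3  1.2 -7.6] op 0.0092 j [ 0.34  0.37 -0.39  0.82  0.    1.93]
```

View pics/h2.png

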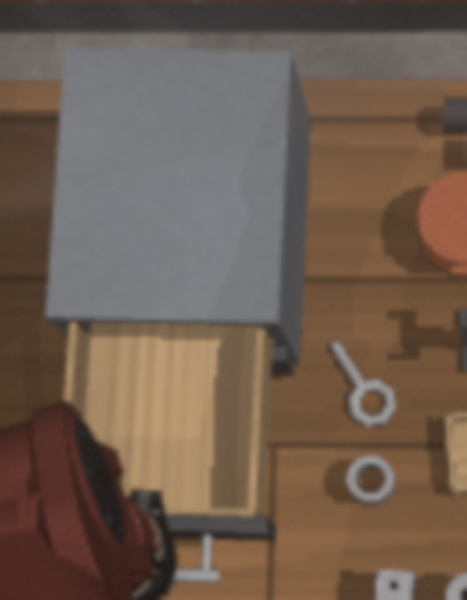

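Call:
{"name": "step_arm", "arguments": {
  "steps": [0, 0, -0.005, 0, 0, 0, 0, 0, -0.009, 0, 0, 0, 0, 0, -0.009, 0, 0, 0]
}}

```text
clock: 6.35
tcp_pos: [0.4439, 0.2377, 0.1168]
ee_rot: [-1.572, -0.0, -1.594]
wrist_force: [-0.4, -0.6, -8.9]
opening: 0.0092
```

Call:
{"name": "step_arm", "arguments": {
  "steps": [0, 0, 0, 0, 0, 0, 0, 0, 0, 0, 0, 0, 0, 0, 0, 0, 0, 0],
  "hand": 40
}}

```text
clock: 6.65
tcp_pos: [0.4452, 0.2381, 0.1179]
ee_rot: [-1.57, 0.001, -1.594]
wrist_force: [-0.1, 0.2, -0.5]
opening: 0.0342
```

Call:
{"name": "step_arm", "arguments": {
  "steps": [0, -0.05, 0, 0, 0, 0, 0, -0.1, 0, 0, 0, 0, 0, -0.14, 0, 0, 0, 0, 0, -0.14, 0, 0, 0, 0]
}}

```text
clock: 7.05
tcp_pos: [0.4475, 0.239, 0.2632]
ee_rot: [-1.561, 0.004, -1.594]
wrist_force: [1.2, 0.1, 0.2]
opening: 0.034
```

```bash
python3 -c "
from h import *
st(); go(.47,-.1,.25)"
```

```text
t7.0 p [0.4475 0.239  0.2632] rpy [-1.561  0.004 -1.594] F [1.2 0.1 0.2] op 0.0340 j [ 0.35  0.24 -0.16  1.16  0.    1.94]
row [0.3384, 0.0123, 0.0302] [-0.0093, -0.0, -0.0036] n>= 7
```

```bash
python3 -c "
from h import *
t=imaging.capture('top')
for q in regions_of(t,'magnet_a')[:5]:
    if q['score']>.3: print(q['score'],np.round(q['rect']),fit(t,q['pixels'],'magnet_a'))
save(t,'t2')
st(); go(.5829,-.3347,.15,-2.395)"
```

```text
0.78 [356. 188.  20.  21.] (array([ 0.59558367, -0.32456831,  0.74825238]), np.float64(0.8963882618510158))
0.77 [357. 254.  24.  12.] (array([ 0.3923786 , -0.31676734,  1.79569204]), np.float64(0.9034334763948498))
0.58 [398. 151.  18.  17.] (array([ 0.71018259, -0.46495568, -2.40833595]), np.float64(0.9183586236375294))
t7.2 p [0.4453 0.2382 0.2585] rpy [-1.568e+00  1.000e-03 -1.594e+00] F [-0.5  0.6 -1.1] op 0.0342 j [ 0.35  0.24 -0.17  1.16  0.    1.94]
row [0.5697, 0.1083, 0.1505] [-0.0021, 0.8011, -0.0021] n>= 12
```

View pics/t2.png

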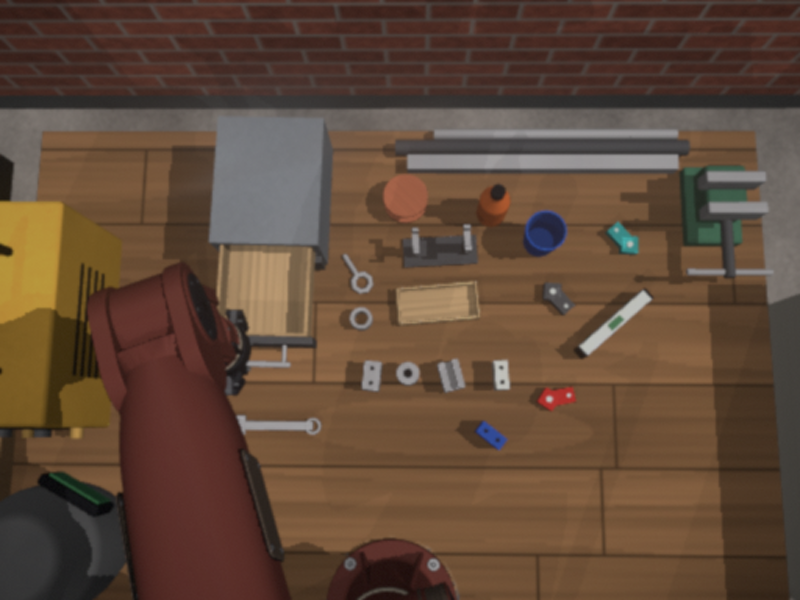

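Call:
{"name": "step_arm", "arguments": {
  "steps": [0.57, 0.058, 0.15, 0, 0.8, 0, 0.57, 0.058, 0.15, 0, 0.8, 0, 0.57, 0.058, 0.15, 0, 0.8, 0, 0.57, 0.058, 0.15, 0, 0.8, 0, 0.57, 0.058, 0.15, 0, 0.8, 0],
  "hand": 75
}}

```text
clock: 7.65
tcp_pos: [0.5016, -0.006, 0.2314]
ee_rot: [-1.572, -0.001, -2.35]
wrist_force: [0.5, -0.0, 1.3]
opening: 0.0642
```

```bash
python3 -c "
from h import *
st(); go(.584,-.335,.2,-2.395)"
```

```text
t7.7 p [ 0.5016 -0.006   0.2314] rpy [-1.572e+00 -1.000e-03 -2.350e+00] F [ 0.5 -0.   1.3] op 0.0642 j [-0.16  0.25 -0.23  1.09  0.    2.19]
row [0.1762, 0.0312, 0.2898] [0.0015, 0.0451, 0.0011] n>= 7
```

Call:
{"name": "step_arm", "arguments": {
  "steps": [0.176, 0.031, 0.29, 0, 0.045, 0, 0.176, 0.031, 0.29, 0, 0.045, 0, 0.176, 0.031, 0.29, 0, 0.045, 0, 0.176, 0.031, 0.29, 0, 0.045, 0, 0.176, 0.031, 0.29, 0, 0.045, 0]
}}

```text
clock: 8.15
tcp_pos: [0.5638, -0.247, 0.2083]
ee_rot: [-1.573, -0.001, -2.389]
wrist_force: [0.9, 1.5, 0.7]
opening: 0.064
```

```bash
python3 -c "
from h import *
st(); go(.584,-.335,.15,-2.395)"
```

```text
t8.2 p [ 0.5638 -0.247   0.2083] rpy [-1.573e+00 -1.000e-03 -2.389e+00] F [0.9 1.5 0.7] op 0.0640 j [-0.53  0.48  0.05  1.14  0.    1.86]
row [0.0454, 0.0582, 0.0781] [0.0021, 0.0059, 0.0005] n>= 3
```

Call:
{"name": "step_arm", "arguments": {
  "steps": [0.045, 0.03, 0.078, 0, 0.006, 0, 0.045, 0.04, 0.078, 0, 0.006, 0, 0.045, 0.058, 0.078, 0, 0.006, 0, 0.045, 0.058, 0.078, 0, 0.006, 0]
}}

```text
clock: 8.55
tcp_pos: [0.5824, -0.3325, 0.1471]
ee_rot: [-1.578, -0.001, -2.397]
wrist_force: [-1.2, 0.3, 0.4]
opening: 0.064
```

```bash
python3 -c "
from h import *
st(); go(.584,-.335,.011,-2.395)"
```

```text
t8.6 p [ 0.5824 -0.3325  0.1471] rpy [-1.578e+00 -1.000e-03 -2.397e+00] F [-1.2  0.3  0.4] op 0.0640 j [-0.63  0.63  0.15  1.09  0.    1.77]
row [0.0003, 0.1361, 0.004] [0.0077, -0.0017, 0.0014] n>= 3
```

Call:
{"name": "step_arm", "arguments": {
  "steps": [0, 0.04, 0.003, 0, 0, 0, 0, 0.08, 0.003, 0, 0, 0, 0, 0.11, 0.003, 0, 0, 0, 0, 0.13, 0.003, 0, 0, 0, 0, 0.13, 0.003, 0, 0, 0]
}}

```text
clock: 9.05
tcp_pos: [0.585, -0.3326, 0.0195]
ee_rot: [-1.576, -0.001, -2.394]
wrist_force: [0.1, 0.2, 0.5]
opening: 0.0642
```

```bash
python3 -c "
from h import *
st(); go(.584,-.335,.011,-2.395)
t=imaging.capture('top'); save(t,'g1',(310,140,430,230))
s=imaging.capture('scene'); save(s,'g1s',(60,170,200,290))
"
```

```text
t9.1 p [ 0.585  -0.3326  0.0195] rpy [-1.576e+00 -1.000e-03 -2.394e+00] F [0.1 0.2 0.5] op 0.0642 j [-0.63  0.75  0.01  0.83  0.    1.77]
row [0.0023, 0.0085, 0.0011] [0.0056, 0.0013, 0.001] n>= 1
```

View pics/g1s.png

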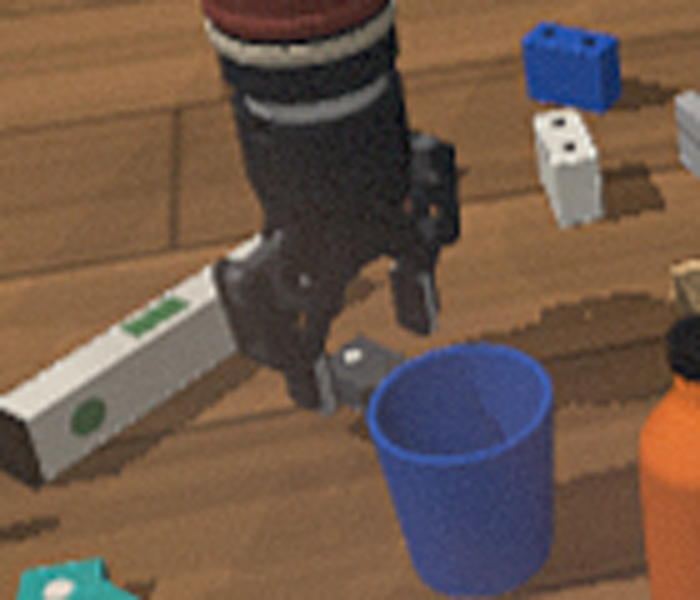

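Call:
{"name": "step_arm", "arguments": {
  "steps": [0.001, 0.008, 0.001, 0, 0, 0, 0.001, 0.008, 0.001, 0, 0, 0]
}}

```text
clock: 9.35
tcp_pos: [0.5871, -0.3367, 0.0146]
ee_rot: [-1.57, 0.0, -2.395]
wrist_force: [-0.3, 0.1, 0.7]
opening: 0.0639
```

Call:
{"name": "step_arm", "arguments": {
  "steps": [0, 0, 0, 0, 0, 0, 0, 0, 0, 0, 0, 0, 0, 0, 0, 0, 0, 0, 0, 0, 0, 0, 0, 0, 0, 0, 0, 0, 0, 0],
  "hand": 0,
  "grip_force": 50
}}

```text
clock: 9.85
tcp_pos: [0.587, -0.3366, 0.0148]
ee_rot: [-1.57, 0.0, -2.395]
wrist_force: [-0.3, 1.3, 5.5]
opening: 0.0286
```

Call:
{"name": "step_arm", "arguments": {
  "steps": [0, -0.04, 0, 0, 0, 0, 0, -0.09, 0, 0, 0, 0, 0, -0.14, 0, 0, 0, 0, 0, -0.19, 0, 0, 0, 0, 0, -0.23, 0, 0, 0, 0]
}}

```text
clock: 10.35
tcp_pos: [0.587, -0.3366, 0.2473]
ee_rot: [-1.569, 0.0, -2.395]
wrist_force: [0.5, -0.2, -3.1]
opening: 0.0286
```

```bash
python3 -c "
from h import *
st(); go(.574,.22,.26,-1.593)
s=imaging.capture('scene'); save(s,'g2s',(60,100,260,290))
"
```

```text
t10.3 p [ 0.587  -0.3366  0.2473] rpy [-1.569  0.    -2.395] F [ 0.5 -0.2 -3.1] op 0.0286 j [-0.63  0.59  0.34  1.32 -0.    1.77]
row [-0.3685, -0.0134, -0.4173] [-0.0022, -0.8018, 0.0005] n>= 12
```

View pics/g2s.png

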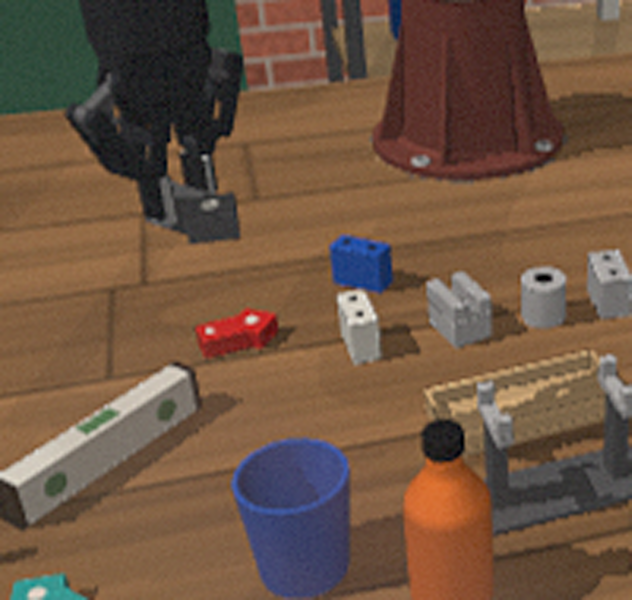

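Call:
{"name": "step_arm", "arguments": {
  "steps": [-0.368, -0.013, -0.417, 0, -0.802, 0, -0.368, -0.013, -0.417, 0, -0.802, 0, -0.368, -0.013, -0.417, 0, -0.802, 0, -0.368, -0.013, -0.417, 0, -0.802, 0, -0.368, -0.013, -0.417, 0, -0.802, 0]
}}

```text
clock: 10.9
tcp_pos: [0.5804, -0.0847, 0.2496]
ee_rot: [-1.571, 0.0, -1.639]
wrist_force: [0.9, 0.5, -1.3]
opening: 0.0289
```

```bash
python3 -c "
from h import *
st(); go(.574,.22,.26,-1.593)
"
```

```text
t10.9 p [ 0.5804 -0.0847  0.2496] rpy [-1.571  0.    -1.639] F [ 0.9  0.5 -1.3] op 0.0289 j [-0.27  0.4   0.04  1.21  0.    1.37]
row [-0.3036, -0.0103, -0.0271] [0.0002, -0.046, -0.0001] n>= 7
```

Call:
{"name": "step_arm", "arguments": {
  "steps": [-0.304, -0.01, -0.027, 0, -0.046, 0, -0.304, -0.01, -0.027, 0, -0.046, 0, -0.304, -0.01, -0.027, 0, -0.046, 0, -0.304, -0.01, -0.027, 0, -0.046, 0, -0.304, -0.01, -0.027, 0, -0.046, 0]
}}

```text
clock: 11.4
tcp_pos: [0.5767, 0.1652, 0.2579]
ee_rot: [-1.571, -0.0, -1.599]
wrist_force: [1.4, -0.1, -1.5]
opening: 0.0289
```

```bash
python3 -c "
from h import *
st(); go(.574,.22,.22,-1.593)
t=imaging.capture('top'); save(t,'d1',(120,60,260,240))
"
```

```text
t11.4 p [0.5767 0.1652 0.2579] rpy [-1.571 -0.    -1.599] F [ 1.4 -0.1 -1.5] op 0.0289 j [ 0.16  0.43  0.1   1.24 -0.    1.76]
row [-0.0547, 0.0379, -0.0043] [0.0002, -0.0059, 0.0001] n>= 2
```

View pics/d1.png

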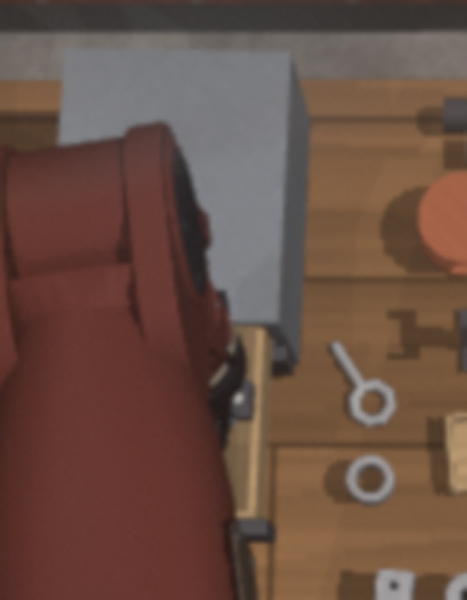

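Call:
{"name": "step_arm", "arguments": {
  "steps": [-0.055, 0.02, -0.004, 0, -0.006, 0, -0.055, 0.038, -0.004, 0, -0.006, 0, -0.055, 0.038, -0.004, 0, -0.006, 0]
}}

```text
clock: 11.75
tcp_pos: [0.5727, 0.2195, 0.217]
ee_rot: [-1.576, -0.001, -1.59]
wrist_force: [0.1, -1.4, -2.5]
opening: 0.0283
```

```bash
python3 -c "
from h import *
st(); go(.574,.22,.109,-1.593)
"
```

```text
t11.8 p [0.5727 0.2195 0.217 ] rpy [-1.576e+00 -1.000e-03 -1.590e+00] F [ 0.1 -1.4 -2.5] op 0.0283 j [0.25 0.48 0.07 1.17 0.   1.84]
row [-0.0007, 0.108, 0.0018] [0.0051, 0.0029, 0.0013] n>= 3
```

Call:
{"name": "step_arm", "arguments": {
  "steps": [0, 0.035, 0, 0, 0, 0, 0, 0.07, 0, 0, 0, 0, 0, 0.09, 0, 0, 0, 0, 0, 0.108, 0, 0, 0, 0, 0, 0.108, 0, 0, 0, 0]
}}

```text
clock: 12.25
tcp_pos: [0.5736, 0.2167, 0.1104]
ee_rot: [-1.575, -0.001, -1.594]
wrist_force: [-1.2, -0.8, -2.2]
opening: 0.0286
```

```bash
python3 -c "
from h import *
st(); go(.574,.22,.108,-1.593)
"
```

```text
t12.2 p [0.5736 0.2167 0.1104] rpy [-1.575e+00 -1.000e-03 -1.594e+00] F [-1.2 -0.8 -2.2] op 0.0286 j [ 0.24  0.55 -0.1   0.92 -0.    1.84]
row [-0.0034, 0.0024, 0.0003] [0.0038, -0.0012, 0.0014] n>= 1
```

Call:
{"name": "step_arm", "arguments": {
  "steps": [-0.001, 0.001, 0, 0, 0, 0, -0.001, 0.001, 0, 0, 0, 0]
}}

```text
clock: 12.45
tcp_pos: [0.5758, 0.2191, 0.1126]
ee_rot: [-1.569, 0.001, -1.593]
wrist_force: [0.7, 0.3, -1.4]
opening: 0.0286
```

```bash
python3 -c "
from h import *
st()
"
```

```text
t12.4 p [0.5758 0.2191 0.1126] rpy [-1.569e+00  1.000e-03 -1.593e+00] F [ 0.7  0.3 -1.4] op 0.0286 j [ 0.25  0.55 -0.09  0.92 -0.    1.84]
```

Call:
{"name": "step_arm", "arguments": {
  "steps": [0, 0.003, 0, 0, 0, 0, 0, 0.005, 0, 0, 0, 0, 0, 0.005, 0, 0, 0, 0]
}}

```text
clock: 12.75
tcp_pos: [0.5754, 0.2194, 0.1069]
ee_rot: [-1.569, 0.0, -1.593]
wrist_force: [0.3, -1.3, 1.9]
opening: 0.0287
```

Call:
{"name": "step_arm", "arguments": {
  "steps": [0, 0, 0, 0, 0, 0, 0, 0, 0, 0, 0, 0, 0, 0, 0, 0, 0, 0],
  "hand": 65
}}

```text
clock: 13.05
tcp_pos: [0.5748, 0.2194, 0.1062]
ee_rot: [-1.571, 0.0, -1.593]
wrist_force: [-0.3, 0.4, 0.7]
opening: 0.0555
```

Call:
{"name": "step_arm", "arguments": {
  "steps": [0, -0.03, 0, 0, 0, 0, 0, -0.08, 0, 0, 0, 0, 0, -0.13, 0, 0, 0, 0, 0, -0.15, 0, 0, 0, 0]
}}

```text
clock: 13.45
tcp_pos: [0.5764, 0.2198, 0.2613]
ee_rot: [-1.565, 0.002, -1.593]
wrist_force: [0.5, -0.0, 0.4]
opening: 0.0558
```

```bash
python3 -c "
from h import *
st(); go(.43,.239,.25,-1.593)
"
```

```text
t13.4 p [0.5764 0.2198 0.2613] rpy [-1.565  0.002 -1.593] F [ 0.5 -0.   0.4] op 0.0558 j [0.25 0.46 0.15 1.26 0.   1.84]
row [-0.016, 0.0104, -0.1468] [-0.0061, 0.0004, -0.0017] n>= 3
```

Call:
{"name": "step_arm", "arguments": {
  "steps": [-0.018, 0, -0.18, 0, 0, 0, -0.018, 0, -0.18, 0, 0, 0, -0.018, 0, -0.18, 0, 0, 0, -0.018, 0, -0.18, 0, 0, 0],
  "hand": 38
}}

```text
clock: 13.85
tcp_pos: [0.3919, 0.2412, 0.2562]
ee_rot: [-1.572, 0.0, -1.592]
wrist_force: [0.0, 1.0, -0.2]
opening: 0.0325
```

```bash
python3 -c "
from h import *
st(); go(.4445,.2385,.118,-1.593)
t=imaging.capture('top'); save(t,'d2',(120,60,260,240))
for q in regions_of(t,'magnet_a')[:5]:
    if q['score']>.3: print(q['score'],np.round(q['rect']),fit(t,q['pixels'],'magnet_a',z=.092 if q['rect'][0]<250 else 0))
"
```

```text
t13.8 p [0.3919 0.2412 0.2562] rpy [-1.572  0.    -1.592] F [ 0.   1.  -0.2] op 0.0325 j [ 0.39  0.16 -0.28  1.13  0.    1.98]
row [0.0016, 0.1381, 0.0527] [0.001, 0.0009, -0.0] n>= 3
0.77 [174. 191.  26.  12.] (array([0.57492362, 0.23238965, 1.56150053]), np.float64(0.9495124593716143))
0.74 [400. 152.  20.  20.] (array([ 0.70933352, -0.46475968, -2.39270057]), np.float64(0.8403303509979353))
0.67 [355. 254.  23.   9.] (array([ 0.3929393 , -0.31711665,  1.75365127]), np.float64(0.8109608884596813))
0.51 [291. 241.  20.  23.] (array([ 0.42841329, -0.1159313 , -2.96374902]), np.float64(0.7358060505594696))
```

View pics/d2.png

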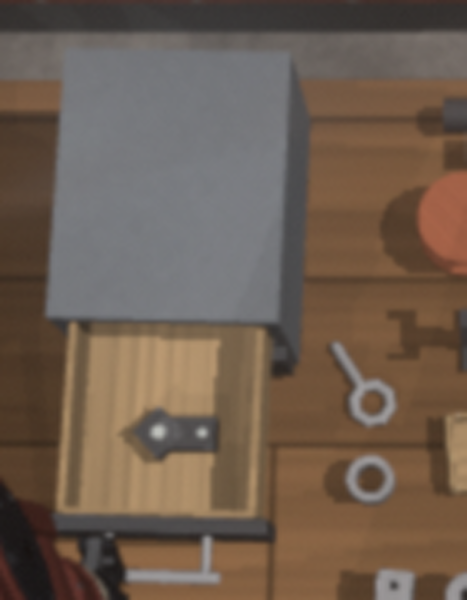

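The magnet lies flat in the drawer, at crop (180,432). Now grip the handle and close the drawer.

Call:
{"name": "step_arm", "arguments": {
  "steps": [0.0016, 0.01, 0.054, 0, 0, 0, 0.0016, 0.03, 0.054, 0, 0, 0, 0.0016, 0.07, 0.054, 0, 0, 0, 0.0016, 0.085, 0.054, 0, 0, 0, 0.0016, 0.085, 0.054, 0, 0, 0]
}}

```text
clock: 14.45
tcp_pos: [0.4485, 0.2377, 0.1689]
ee_rot: [-1.575, -0.002, -1.593]
wrist_force: [0.1, 0.7, 1.1]
opening: 0.0328
```

```bash
python3 -c "
from h import *
st(); go(.4445,.2385,.118,-1.593)
"
```

```text
t14.4 p [0.4485 0.2377 0.1689] rpy [-1.575 -0.002 -1.593] F [0.1 0.7 1.1] op 0.0328 j [ 0.34  0.31 -0.32  0.95 -0.    1.94]
row [-0.0008, 0.0509, -0.0038] [0.0038, -0.0003, 0.0016] n>= 2
```

Call:
{"name": "step_arm", "arguments": {
  "steps": [-0.001, 0.015, -0.004, 0, 0, 0, -0.001, 0.035, -0.004, 0, 0, 0, -0.001, 0.05, -0.004, 0, 0, 0, -0.001, 0.05, -0.004, 0, 0, 0]
}}

```text
clock: 14.85
tcp_pos: [0.4452, 0.2394, 0.1207]
ee_rot: [-1.572, -0.0, -1.593]
wrist_force: [0.2, -0.7, 0.4]
opening: 0.0322
```

Call:
{"name": "step_arm", "arguments": {
  "steps": [0, 0, 0, 0, 0, 0, 0, 0, 0, 0, 0, 0, 0, 0, 0, 0, 0, 0, 0, 0, 0, 0, 0, 0],
  "hand": 0,
  "grip_force": 40
}}

```text
clock: 15.25
tcp_pos: [0.4465, 0.2399, 0.1226]
ee_rot: [-1.568, 0.001, -1.593]
wrist_force: [0.7, -0.6, 6.1]
opening: 0.0095
```

```bash
python3 -c "
from h import *
st(); go(.6045,.2385-.0035,.119,-1.593)
"
```

```text
t15.2 p [0.4465 0.2399 0.1226] rpy [-1.568e+00  1.000e-03 -1.593e+00] F [ 0.7 -0.6  6.1] op 0.0095 j [ 0.35  0.35 -0.39  0.82 -0.    1.94]
row [0.0014, 0.004, 0.1581] [-0.0027, 0.0001, -0.0008] n>= 4
```

Call:
{"name": "step_arm", "arguments": {
  "steps": [0.001, 0, 0.025, 0, 0, 0, 0.001, 0, 0.06, 0, 0, 0, 0.001, 0, 0.095, 0, 0, 0, 0.001, 0, 0.13, 0, 0, 0, 0.001, 0, 0.155, 0, 0, 0]
}}

```text
clock: 15.75
tcp_pos: [0.6029, 0.2365, 0.1226]
ee_rot: [-1.568, 0.003, -1.592]
wrist_force: [-1.1, 6.0, 8.8]
opening: 0.0094
```

Call:
{"name": "step_arm", "arguments": {
  "steps": [0, 0, 0.004, 0, 0, 0, 0, 0, 0.008, 0, 0, 0, 0, 0, 0.008, 0, 0, 0]
}}

```text
clock: 16.05
tcp_pos: [0.6099, 0.2363, 0.1227]
ee_rot: [-1.568, 0.003, -1.592]
wrist_force: [1.0, 5.6, 4.3]
opening: 0.0095
```

Call:
{"name": "step_arm", "arguments": {
  "steps": [0, 0, 0.003, 0, 0, 0, 0, 0, 0.006, 0, 0, 0, 0, 0, 0.006, 0, 0, 0]
}}

```text
clock: 16.35
tcp_pos: [0.6138, 0.2363, 0.1226]
ee_rot: [-1.571, 0.003, -1.592]
wrist_force: [-5.1, 5.1, 9.2]
opening: 0.0094
```

Call:
{"name": "step_arm", "arguments": {
  "steps": [0, 0, 0.003, 0, 0, 0, 0, 0, 0.006, 0, 0, 0, 0, 0, 0.006, 0, 0, 0]
}}

```text
clock: 16.65
tcp_pos: [0.614, 0.2363, 0.1225]
ee_rot: [-1.581, 0.002, -1.591]
wrist_force: [-29.0, 4.3, 25.8]
opening: 0.0089
```

Call:
{"name": "step_arm", "arguments": {
  "steps": [0, 0, -0.004, 0, 0, 0, 0, 0, -0.006, 0, 0, 0, 0, 0, -0.006, 0, 0, 0],
  "hand": 38
}}

```text
clock: 16.95
tcp_pos: [0.6144, 0.2348, 0.1215]
ee_rot: [-1.57, -0.0, -1.593]
wrist_force: [-0.0, 0.5, -0.0]
opening: 0.0324
```

Call:
{"name": "step_arm", "arguments": {
  "steps": [0, -0.03, 0, 0, 0, 0, 0, -0.08, 0, 0, 0, 0, 0, -0.13, 0, 0, 0, 0, 0, -0.13, 0, 0, 0, 0]
}}

```text
clock: 17.35
tcp_pos: [0.6176, 0.2355, 0.2589]
ee_rot: [-1.559, 0.003, -1.593]
wrist_force: [1.0, 0.3, 0.1]
opening: 0.0322
```

```bash
python3 -c "
from h import *
st(); go(.43,-.05,.25,-1.593)
"
```

```text
t17.4 p [0.6176 0.2355 0.2589] rpy [-1.559  0.003 -1.593] F [1.  0.3 0.1] op 0.0322 j [ 0.25  0.54  0.29  1.3  -0.    1.85]
row [0.2896, 0.006, -0.1813] [-0.0113, -0.0001, -0.0031] n>= 7
```

Drawer is shut: it stopped at 0.614 with 29 N of resistance. Now a joint two-camera measurement of the blocks and the box.

```bash
cat >> h.py <<'E'
def fit2(ps,masks,name,x0,z=0,S=4,parts=None):
    parts=parts or SH[name]; Ms=[cv2.resize(m.astype(np.uint8),None,fx=S,fy=S,interpolation=cv2.INTER_NEAREST) for m in masks]
    def cost(q):
        c=0
        for p,M in zip(ps,Ms):
            m=render(p,parts,q[0],q[1],q[2],z,S); c+=1-(m&M).sum()/max(1,(m|M).sum())
        return c/len(ps)
    sx=np.array([[0,0,0],[.005,0,0],[0,.005,0],[0,0,.15]])+x0
    r=minimize(cost,x0,method='Nelder-Mead',options=dict(initial_simplex=sx,xatol=1e-4,fatol=1e-4,maxiter=200))
    return r.x,1-r.fun
def best(p,n,xy,z=.02,tol=12):
    """region of n whose rect centre is nearest the projection of xy"""
    uv=proj(p,[xy[0],xy[1],z])[0]
    c=[(np.hypot(*(np.array(q['rect'][:2])-uv)),q) for q in regions_of(p,n)]
    c=[k for k in c if k[0]<tol]
    return min(c,key=lambda k:k[0])[1] if c else None
def loc(ps,n,x0,z=0):
    qs=[best(p,n,x0,z+.025) for p in ps]; k=[i for i,q in enumerate(qs) if q is not None]
    if not k: return None
    r=fit2([ps[i] for i in k],[qs[i]['pixels'] for i in k],n,x0,z)
    print(n,'cams',k,np.round(r[0],4).tolist(),round(r[1],2)); return r[0]
E
cat > mb.py <<'E'
from h import *
t=imaging.capture('top'); s=imaging.capture('scene'); P=[t,s]; st()
for n,x0 in dict(block_thin=[.433,-.207,-1.5],block_mid=[.432,.043,-1.65],block_slot=[.434,-.112,-1.3],block_round=[.436,-.028,0],level=[.538,-.433,-.86]).items(): loc(P,n,x0)
save(t,'tb',(200,160,350,270)); save(t,'tc',(120,60,240,200))
E
python3 mb.py
```

```text
t17.4 p [0.6154 0.2349 0.2527] rpy [-1.568e+00  1.000e-03 -1.593e+00] F [ 0.5  0.9 -0.3] op 0.0326 j [ 0.25  0.55  0.28  1.3  -0.    1.85]
block_thin cams [0, 1] [0.434, -0.2091, -1.4766] 0.88
block_mid cams [0, 1] [0.432, 0.042, -1.6415] 0.89
block_slot cams [0, 1] [0.4342, -0.1113, -1.2817] 0.87
block_round cams [0, 1] [0.4365, -0.0273, 0.0923] 0.88
level cams [0, 1] [0.5372, -0.4325, -0.8616] 0.93
```

View pics/tb.png

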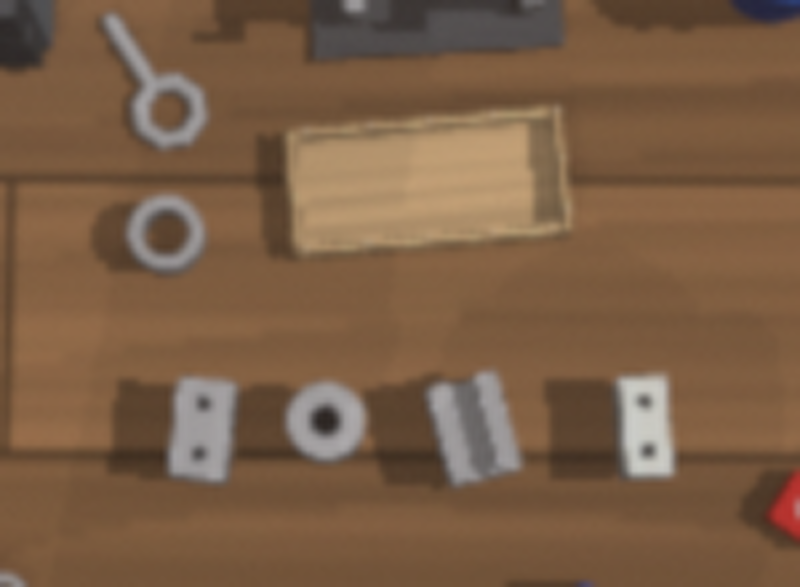

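View pics/tc.png

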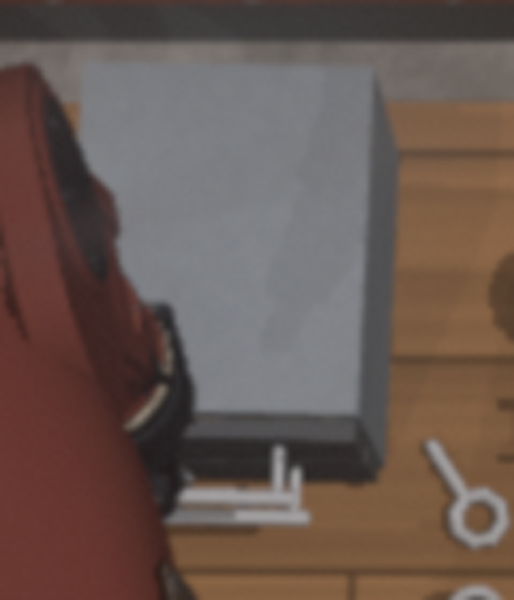

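Run:
```python
from h import *
t=imaging.capture('top')
c=np.array([back(t,200+u/5.333-.5+.09,160+v/5.333-.5+.09,.022)[:2] for u,v in((287,130),(560,107),(571,230),(298,253))])
print(np.round(c,4),c.mean(0)); 
for i,j in((0,1),(3,2)): d=c[j]-c[i]; print(np.linalg.norm(d),np.arctan2(d[1],d[0]))
for i,j in((0,3),(1,2)): d=c[j]-c[i]; print(np.linalg.norm(d),np.arctan2(d[1],d[0])+np.pi/2-np.pi*0)
s=imaging.capture('scene'); save(s,'sb',(190,190,270,250)); st(); go(.432,.042,.2,-1.62)
```

```text
[[ 0.6085 -0.0053]
 [ 0.6225 -0.1649]
 [ 0.5499 -0.1705]
 [ 0.5359 -0.0122]] [ 0.57918601 -0.08824559]
0.16019212240574654 -1.4829060308696755
0.1589153965550148 -1.4827007840462612
0.07289502899280205 -1.4762943173044607
0.07286515341185486 -1.4938136784943348
t18.1 p [0.6141 0.2348 0.251 ] rpy [-1.571 -0.    -1.593] F [ 0.3  0.4 -0.7] op 0.0326 j [ 0.25  0.55  0.28  1.3  -0.    1.85]
row [0.1968, 0.0511, -0.1778] [0.0002, 0.0272, 0.0001] n>= 6
```

View pics/sb.png

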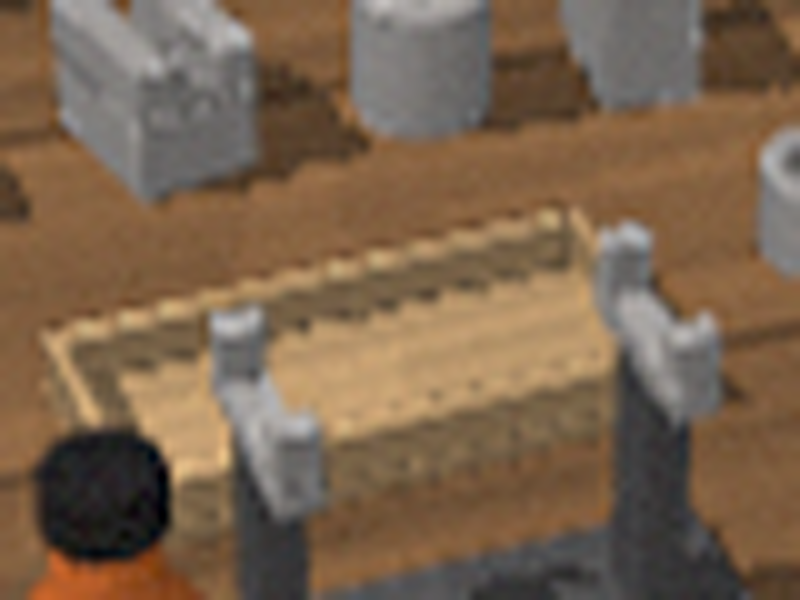

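Call:
{"name": "step_arm", "arguments": {
  "steps": [0.197, 0.05, -0.178, 0, 0, 0, 0.197, 0.05, -0.178, 0, 0, 0, 0.197, 0.05, -0.178, 0, 0, 0, 0.197, 0.05, -0.178, 0, 0, 0, 0.197, 0.05, -0.178, 0, 0, 0],
  "hand": 100
}}

```text
clock: 18.55
tcp_pos: [0.444, 0.0552, 0.2046]
ee_rot: [-1.57, -0.0, -1.592]
wrist_force: [0.8, -0.8, 1.0]
opening: 0.0855
```

```bash
python3 -c "
from h import *
st(); go(.432,.042,.15,-1.64)"
```

```text
t18.6 p [0.444  0.0552 0.2046] rpy [-1.57  -0.    -1.592] F [ 0.8 -0.8  1. ] op 0.0855 j [-0.04  0.17 -0.41  0.99 -0.    1.55]
row [0.0134, 0.0546, -0.0117] [-0.0007, 0.0476, 0.0002] n>= 2
```

Call:
{"name": "step_arm", "arguments": {
  "steps": [0.004, 0.03, -0.003, 0, 0.047, 0, 0.004, 0.055, -0.003, 0, 0.047, 0, 0.004, 0.055, -0.003, 0, 0.047, 0, 0.004, 0.055, -0.003, 0, 0.047, 0]
}}

```text
clock: 18.95
tcp_pos: [0.4426, 0.0523, 0.1504]
ee_rot: [-1.571, -0.0, -1.64]
wrist_force: [0.8, -0.5, 0.4]
opening: 0.0857
```

```bash
python3 -c "
from h import *
st(); go(.432,.042,.032,-1.64)"
```

```text
t18.9 p [0.4426 0.0523 0.1504] rpy [-1.571 -0.    -1.64 ] F [ 0.8 -0.5  0.4] op 0.0857 j [-0.05  0.22 -0.5   0.85 -0.    1.59]
row [0.011, 0.1184, -0.0098] [0.0002, 0.0004, 0.0] n>= 3
```

Call:
{"name": "step_arm", "arguments": {
  "steps": [0.011, 0.01, -0.01, 0, 0, 0, 0.011, 0.05, -0.01, 0, 0, 0, 0.011, 0.09, -0.01, 0, 0, 0, 0.011, 0.118, -0.01, 0, 0, 0, 0.011, 0.118, -0.01, 0, 0, 0]
}}

```text
clock: 19.45
tcp_pos: [0.4305, 0.0424, 0.0304]
ee_rot: [-1.574, 0.0, -1.639]
wrist_force: [-0.1, 0.6, 0.3]
opening: 0.0855
```

Call:
{"name": "step_arm", "arguments": {
  "steps": [0, 0, 0, 0, 0, 0, 0, 0, 0, 0, 0, 0, 0, 0, 0, 0, 0, 0]
}}

```text
clock: 19.75
tcp_pos: [0.4332, 0.042, 0.0335]
ee_rot: [-1.568, -0.0, -1.64]
wrist_force: [0.1, -0.4, 0.4]
opening: 0.0856
```

```bash
python3 -c "
from h import *
st(); go(.432,.042,.031,-1.64)
s=imaging.capture('scene'); save(s,'b1',(210,130,310,220))"
```

```text
t19.8 p [0.4332 0.042  0.0335] rpy [-1.568 -0.    -1.64 ] F [ 0.1 -0.4  0.4] op 0.0856 j [-0.07  0.37 -0.68  0.52 -0.    1.57]
row [0.0001, 0.0025, -0.0012] [-0.003, 0.0004, 0.0] n>= 1
```

View pics/b1.png

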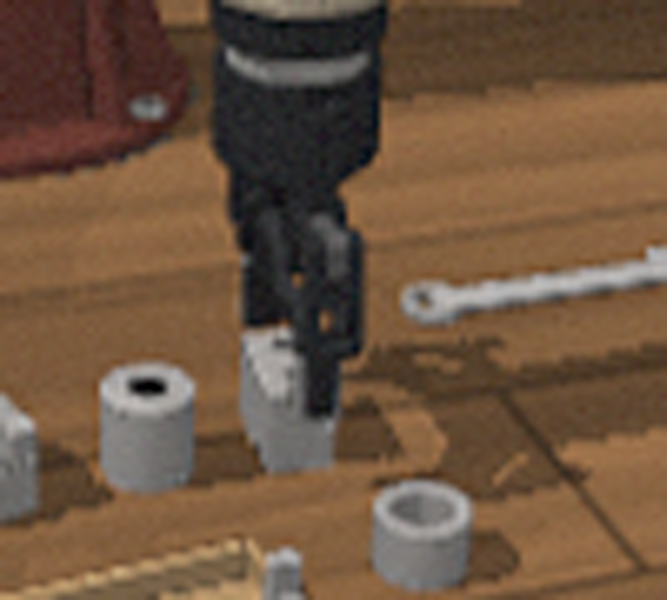

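Call:
{"name": "step_arm", "arguments": {
  "steps": [0, 0.003, -0.001, 0, 0, 0, 0, 0.003, -0.001, 0, 0, 0]
}}

```text
clock: 20.0
tcp_pos: [0.4306, 0.0421, 0.029]
ee_rot: [-1.571, -0.0, -1.64]
wrist_force: [-0.2, -0.1, 0.2]
opening: 0.0853
```

Call:
{"name": "step_arm", "arguments": {
  "steps": [0, 0, 0, 0, 0, 0, 0, 0, 0, 0, 0, 0, 0, 0, 0, 0, 0, 0, 0, 0, 0, 0, 0, 0],
  "hand": 0,
  "grip_force": 70
}}

```text
clock: 20.4
tcp_pos: [0.4311, 0.0421, 0.0294]
ee_rot: [-1.57, 0.0, -1.64]
wrist_force: [-0.6, -0.5, 8.4]
opening: 0.0546
```

```bash
python3 -c "
from h import *
st()
e=np.array([np.cos(-1.485),np.sin(-1.485)]); c=np.array([.5793,-.0876])
for k in(-.056,-.022,.02,.053): print(k,np.round(c+k*e,4))
"
```

```text
t20.4 p [0.4311 0.0421 0.0294] rpy [-1.57  0.   -1.64] F [-0.6 -0.5  8.4] op 0.0546 j [-0.07  0.37 -0.69  0.51  0.    1.57]
-0.056 [ 0.5745 -0.0318]
-0.022 [ 0.5774 -0.0657]
0.02 [ 0.581  -0.1075]
0.053 [ 0.5838 -0.1404]
```

Call:
{"name": "step_arm", "arguments": {
  "steps": [0, -0.03, 0, 0, 0, 0, 0, -0.07, 0, 0, 0, 0, 0, -0.1, 0, 0, 0, 0, 0, -0.1, 0, 0, 0, 0]
}}

```text
clock: 20.8
tcp_pos: [0.4329, 0.0419, 0.132]
ee_rot: [-1.565, 0.0, -1.64]
wrist_force: [0.6, -0.3, -4.8]
opening: 0.0549
```

```bash
python3 -c "
from h import *
st(); go(.5745,-.0318,.13,-1.485)"
```

```text
t20.8 p [0.4329 0.0419 0.132 ] rpy [-1.565  0.    -1.64 ] F [ 0.6 -0.3 -4.8] op 0.0549 j [-0.07  0.22 -0.56  0.79  0.    1.57]
row [0.0638, 0.0028, 0.1463] [-0.0056, -0.1548, 0.0004] n>= 4
```

Call:
{"name": "step_arm", "arguments": {
  "steps": [0.064, 0.002, 0.146, 0, -0.155, 0, 0.064, 0.002, 0.146, 0, -0.155, 0, 0.064, 0.002, 0.146, 0, -0.155, 0, 0.064, 0.002, 0.146, 0, -0.155, 0, 0.064, 0.002, 0.146, 0, -0.155, 0]
}}

```text
clock: 21.3
tcp_pos: [0.5722, -0.0327, 0.1247]
ee_rot: [-1.573, 0.001, -1.486]
wrist_force: [-0.8, -0.2, -3.6]
opening: 0.0548
```

```bash
python3 -c "
from h import *
st(); go(.5745,-.0318,.065,-1.485)"
```

```text
t21.3 p [ 0.5722 -0.0327  0.1247] rpy [-1.573e+00  1.000e-03 -1.486e+00] F [-0.8 -0.2 -3.6] op 0.0548 j [-0.18  0.47 -0.2   0.9  -0.    1.3 ]
row [-0.0007, 0.0597, 0.0025] [0.0022, -0.0012, -0.0005] n>= 2
```

Call:
{"name": "step_arm", "arguments": {
  "steps": [0, 0.03, 0.001, 0, 0, 0, 0, 0.06, 0.001, 0, 0, 0, 0, 0.06, 0.001, 0, 0, 0]
}}

```text
clock: 21.6
tcp_pos: [0.568, -0.0304, 0.0627]
ee_rot: [-1.58, 0.003, -1.484]
wrist_force: [-0.2, -0.5, -3.8]
opening: 0.0547
```

```bash
python3 -c "
from h import *
st(); go(.5745,-.0318,.0355,-1.485)
t=imaging.capture('top'); save(t,'b2',(200,160,350,270))
s=imaging.capture('scene'); save(s,'b2s',(180,160,300,250))"
```

```text
t21.6 p [ 0.568  -0.0304  0.0627] rpy [-1.58   0.003 -1.484] F [-0.2 -0.5 -3.8] op 0.0547 j [-0.18  0.53 -0.28  0.77  0.    1.3 ]
row [0.002, 0.0271, 0.0066] [0.0088, 0.0007, -0.0025] n>= 1
```

View pics/b2.png

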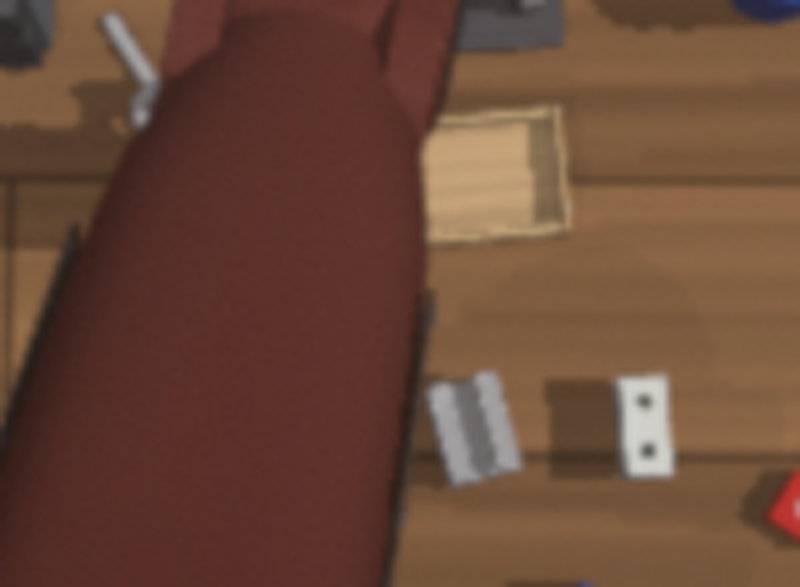

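View pics/b2s.png

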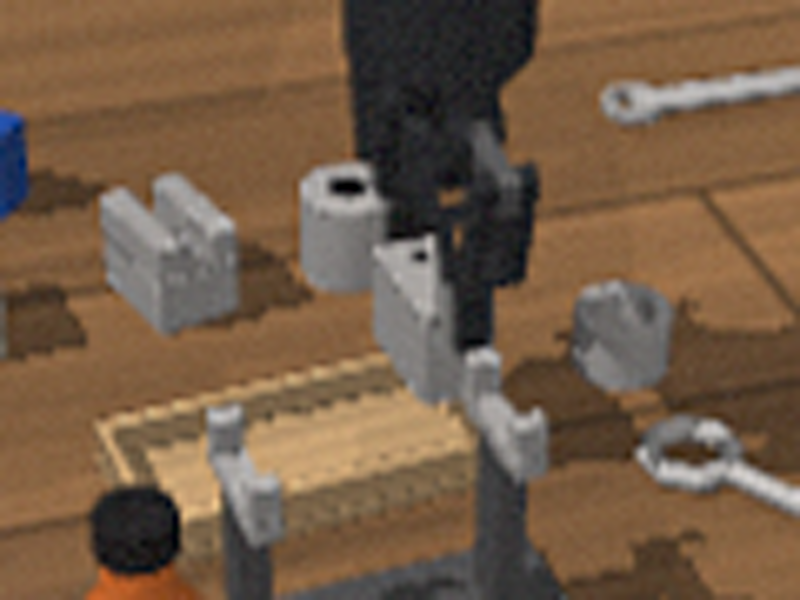

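Call:
{"name": "step_arm", "arguments": {
  "steps": [0, 0, 0, 0, 0, 0, 0, 0, 0, 0, 0, 0]
}}

```text
clock: 21.9
tcp_pos: [0.5738, -0.0318, 0.0684]
ee_rot: [-1.569, -0.001, -1.485]
wrist_force: [0.0, 0.2, -3.0]
opening: 0.0544
```

```bash
python3 -c "
from h import *
st(); go(.5745,-.0318,.0355,-1.485)"
```

```text
t21.9 p [ 0.5738 -0.0318  0.0684] rpy [-1.569e+00 -1.000e-03 -1.485e+00] F [ 0.   0.2 -3. ] op 0.0544 j [-0.18  0.53 -0.27  0.77 -0.    1.3 ]
row [0.0001, 0.0329, 0.0006] [-0.0022, 0.0003, 0.0006] n>= 1
```

Call:
{"name": "step_arm", "arguments": {
  "steps": [0, 0.007, 0.001, 0, 0, 0, 0, 0.013, 0.001, 0, 0, 0, 0, 0.018, 0.001, 0, 0, 0, 0, 0.023, 0.001, 0, 0, 0, 0, 0.028, 0.001, 0, 0, 0]
}}

```text
clock: 22.4
tcp_pos: [0.5738, -0.0317, 0.0383]
ee_rot: [-1.571, 0.0, -1.485]
wrist_force: [-0.1, 0.7, -3.7]
opening: 0.0546
```

Call:
{"name": "step_arm", "arguments": {
  "steps": [0, 0, 0, 0, 0, 0, 0, 0, 0, 0, 0, 0]
}}

```text
clock: 22.6
tcp_pos: [0.5739, -0.0317, 0.0388]
ee_rot: [-1.571, 0.0, -1.485]
wrist_force: [0.5, -0.3, -3.1]
opening: 0.0546
```

Call:
{"name": "step_arm", "arguments": {
  "steps": [-0.001, 0, 0, 0, 0, 0, -0.002, 0, 0, 0, 0, 0, -0.003, 0, 0, 0, 0, 0]
}}

```text
clock: 22.9
tcp_pos: [0.5738, -0.0286, 0.0391]
ee_rot: [-1.57, -0.0, -1.485]
wrist_force: [0.1, -0.9, -3.0]
opening: 0.0546
```

Call:
{"name": "step_arm", "arguments": {
  "steps": [-0.001, 0, 0, 0, 0, 0, -0.002, 0, 0, 0, 0, 0, -0.002, 0, 0, 0, 0, 0]
}}

```text
clock: 23.2
tcp_pos: [0.5736, -0.0269, 0.039]
ee_rot: [-1.571, -0.001, -1.485]
wrist_force: [-0.2, -2.8, -2.5]
opening: 0.0549
```

Call:
{"name": "step_arm", "arguments": {
  "steps": [0.001, 0.002, 0, 0, 0, 0, 0.001, 0.0045, 0, 0, 0, 0, 0.001, 0.0045, 0, 0, 0, 0]
}}

```text
clock: 23.5
tcp_pos: [0.5736, -0.0277, 0.0345]
ee_rot: [-1.571, 0.0, -1.485]
wrist_force: [-1.7, -0.6, 2.1]
opening: 0.0545
```

Call:
{"name": "step_arm", "arguments": {
  "steps": [0, 0, 0, 0, 0, 0, 0, 0, 0, 0, 0, 0, 0, 0, 0, 0, 0, 0],
  "hand": 100
}}

```text
clock: 23.8
tcp_pos: [0.5737, -0.0277, 0.0345]
ee_rot: [-1.57, -0.0, -1.485]
wrist_force: [-0.1, 0.9, 0.1]
opening: 0.0852
```

Call:
{"name": "step_arm", "arguments": {
  "steps": [0, -0.01, 0, 0, 0, 0, 0, -0.04, 0, 0, 0, 0, 0, -0.08, 0, 0, 0, 0, 0, -0.1, 0, 0, 0, 0, 0, -0.1, 0, 0, 0, 0]
}}

```text
clock: 24.3
tcp_pos: [0.5759, -0.028, 0.1384]
ee_rot: [-1.565, -0.002, -1.485]
wrist_force: [0.6, -0.0, 0.3]
opening: 0.0852
```

```bash
python3 -c "
from h import *
st(); go(.4365,-.0273,.12,-1.485)
s=imaging.capture('scene'); save(s,'b3s',(180,160,300,250))
loc([s],'block_round',[.4365,-.0273,0])"
```

```text
t24.3 p [ 0.5759 -0.028   0.1384] rpy [-1.565 -0.002 -1.485] F [ 0.6 -0.   0.3] op 0.0852 j [-0.18  0.46 -0.18  0.93  0.    1.31]
row [-0.0127, 0.0175, -0.1389] [-0.0061, 0.0002, 0.0016] n>= 3
block_round cams [0] [0.4337, -0.0258, 0.1573] 0.91
```

View pics/b3s.png

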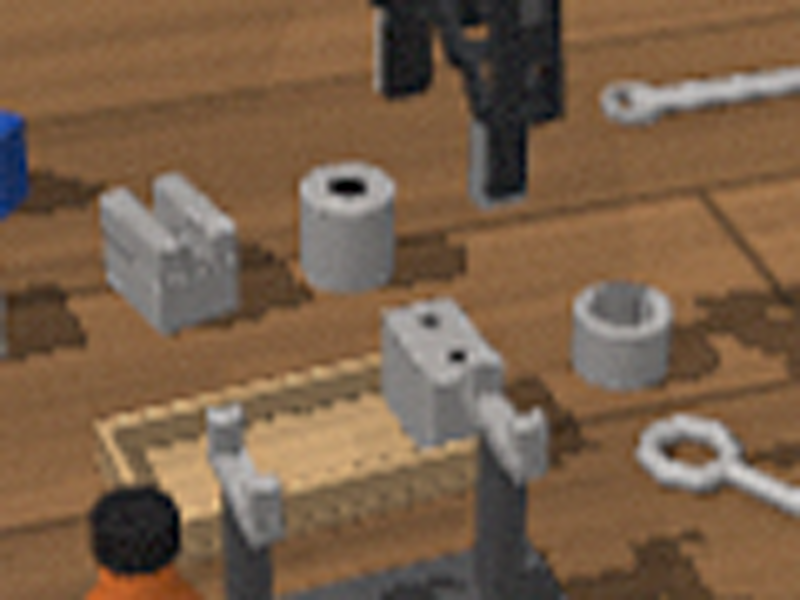

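Block_mid is seated flat at the left end of the box. Next is the round block, at (345,190) in this crop.

Call:
{"name": "step_arm", "arguments": {
  "steps": [-0.013, 0.017, -0.139, 0, 0, 0, -0.013, 0.017, -0.139, 0, 0, 0, -0.013, 0.017, -0.139, 0, 0, 0, -0.013, 0.017, -0.139, 0, 0, 0, -0.013, 0.017, -0.139, 0, 0, 0]
}}

```text
clock: 24.9
tcp_pos: [0.4329, -0.0265, 0.1168]
ee_rot: [-1.572, 0.0, -1.485]
wrist_force: [0.2, -0.5, 0.6]
opening: 0.0858
```

```bash
python3 -c "
from h import *
st(); go(.436,-.027,.03,-1.485)"
```

```text
t24.9 p [ 0.4329 -0.0265  0.1168] rpy [-1.572  0.    -1.485] F [ 0.2 -0.5  0.6] op 0.0858 j [-0.23  0.24 -0.58  0.75  0.    1.26]
row [0.0008, 0.0868, 0.0031] [0.0012, -0.0002, -0.0005] n>= 2
```

Call:
{"name": "step_arm", "arguments": {
  "steps": [0.001, 0.02, 0.003, 0, 0, 0, 0.001, 0.05, 0.003, 0, 0, 0, 0.001, 0.07, 0.003, 0, 0, 0, 0.001, 0.087, 0.003, 0, 0, 0, 0.001, 0.087, 0.003, 0, 0, 0]
}}

```text
clock: 25.4
tcp_pos: [0.4366, -0.0272, 0.0284]
ee_rot: [-1.574, 0.001, -1.485]
wrist_force: [0.0, -0.5, -0.4]
opening: 0.0854
```

Call:
{"name": "step_arm", "arguments": {
  "steps": [0, 0, 0, 0, 0, 0, 0, 0, 0, 0, 0, 0]
}}

```text
clock: 25.6
tcp_pos: [0.4381, -0.0276, 0.0311]
ee_rot: [-1.57, -0.0, -1.485]
wrist_force: [0.8, -0.5, 0.3]
opening: 0.0854
```

Call:
{"name": "step_arm", "arguments": {
  "steps": [0, 0, 0, 0, 0, 0, 0, 0, 0, 0, 0, 0, 0, 0, 0, 0, 0, 0, 0, 0, 0, 0, 0, 0, 0, 0, 0, 0, 0, 0],
  "hand": 0
}}

```text
clock: 26.1
tcp_pos: [0.4375, -0.0275, 0.0313]
ee_rot: [-1.57, -0.0, -1.485]
wrist_force: [-2.2, 0.7, 11.8]
opening: 0.0421
```

Call:
{"name": "step_arm", "arguments": {
  "steps": [0, -0.03, 0, 0, 0, 0, 0, -0.07, 0, 0, 0, 0, 0, -0.1, 0, 0, 0, 0, 0, -0.1, 0, 0, 0, 0]
}}

```text
clock: 26.5
tcp_pos: [0.4394, -0.0279, 0.1338]
ee_rot: [-1.565, -0.002, -1.485]
wrist_force: [0.5, -0.6, -3.6]
opening: 0.042
```

```bash
python3 -c "
from h import *
st(); go(.5778,-.0697,.13,-1.485)"
```

```text
t26.5 p [ 0.4394 -0.0279  0.1338] rpy [-1.565 -0.002 -1.485] F [ 0.5 -0.6 -3.6] op 0.0420 j [-0.23  0.22 -0.55  0.79  0.    1.25]
row [0.0535, 0.0047, 0.1343] [-0.0059, 0.0003, 0.0019] n>= 3
```

Call:
{"name": "step_arm", "arguments": {
  "steps": [0.053, 0.004, 0.135, 0, 0, 0, 0.053, 0.004, 0.135, 0, 0, 0, 0.053, 0.004, 0.135, 0, 0, 0, 0.053, 0.004, 0.135, 0, 0, 0, 0.053, 0.03, 0.135, 0, 0, 0]
}}

```text
clock: 27.0
tcp_pos: [0.5785, -0.0694, 0.1008]
ee_rot: [-1.567, -0.001, -1.485]
wrist_force: [-0.0, 0.1, -3.3]
opening: 0.0418
```

Call:
{"name": "step_arm", "arguments": {
  "steps": [0, 0.02, 0, 0, 0, 0, 0, 0.03, 0, 0, 0, 0, 0, 0.03, 0, 0, 0, 0]
}}

```text
clock: 27.3
tcp_pos: [0.5743, -0.0682, 0.0684]
ee_rot: [-1.574, 0.001, -1.485]
wrist_force: [-0.3, -0.3, -2.8]
opening: 0.0416
```

```bash
python3 -c "
from h import *
st(); go(.5778,-.0697,.0405,-1.485)"
```

```text
t27.3 p [ 0.5743 -0.0682  0.0684] rpy [-1.574e+00  1.000e-03 -1.485e+00] F [-0.3 -0.3 -2.8] op 0.0416 j [-0.24  0.54 -0.25  0.78  0.    1.24]
row [0.0019, 0.0279, 0.0034] [0.0037, 0.0002, -0.0013] n>= 1
```

Call:
{"name": "step_arm", "arguments": {
  "steps": [0.001, 0.008, 0.001, 0, 0, 0, 0.001, 0.014, 0.001, 0, 0, 0, 0.001, 0.02, 0.001, 0, 0, 0, 0.001, 0.026, 0.001, 0, 0, 0, 0.001, 0.028, 0.001, 0, 0, 0]
}}

```text
clock: 27.8
tcp_pos: [0.5768, -0.0694, 0.0418]
ee_rot: [-1.572, 0.0, -1.485]
wrist_force: [0.3, -0.2, -2.7]
opening: 0.0418
```

```bash
python3 -c "
from h import *
st(); go(.5778,-.0697,.0405,-1.485)"
```

```text
t27.8 p [ 0.5768 -0.0694  0.0418] rpy [-1.572  0.    -1.485] F [ 0.3 -0.2 -2.7] op 0.0418 j [-0.25  0.57 -0.27  0.73  0.    1.24]
row [0.0004, 0.0013, 0.001] [0.0007, 0.0002, -0.0003] n>= 1
```

Slide left until it touches.

Call:
{"name": "step_arm", "arguments": {
  "steps": [-0.001, 0.001, 0.001, 0, 0, 0, -0.002, 0.001, 0.001, 0, 0, 0, -0.003, 0.001, 0.001, 0, 0, 0]
}}

```text
clock: 28.1
tcp_pos: [0.5781, -0.0664, 0.0416]
ee_rot: [-1.57, -0.0, -1.485]
wrist_force: [0.4, -0.1, -4.2]
opening: 0.0416
```

Call:
{"name": "step_arm", "arguments": {
  "steps": [-0.001, 0, 0, 0, 0, 0, -0.002, 0, 0, 0, 0, 0, -0.002, 0, 0, 0, 0, 0]
}}

```text
clock: 28.4
tcp_pos: [0.5779, -0.0646, 0.0416]
ee_rot: [-1.571, -0.001, -1.485]
wrist_force: [0.4, -1.5, -3.2]
opening: 0.0416
```

Call:
{"name": "step_arm", "arguments": {
  "steps": [0.0005, 0.002, 0, 0, 0, 0, 0.0005, 0.004, 0, 0, 0, 0, 0.0005, 0.0055, 0, 0, 0, 0, 0.0005, 0.0055, 0, 0, 0, 0]
}}

```text
clock: 28.8
tcp_pos: [0.5777, -0.0649, 0.0363]
ee_rot: [-1.571, 0.0, -1.485]
wrist_force: [-2.8, 0.4, 6.5]
opening: 0.0417
```

Call:
{"name": "step_arm", "arguments": {
  "steps": [0, 0, 0, 0, 0, 0, 0, 0, 0, 0, 0, 0, 0, 0, 0, 0, 0, 0, 0, 0, 0, 0, 0, 0],
  "hand": 100
}}

```text
clock: 29.2
tcp_pos: [0.5779, -0.065, 0.0359]
ee_rot: [-1.571, 0.0, -1.485]
wrist_force: [0.3, -0.1, -0.4]
opening: 0.0856
```

Call:
{"name": "step_arm", "arguments": {
  "steps": [0, -0.01, 0, 0, 0, 0, 0, -0.04, 0, 0, 0, 0, 0, -0.08, 0, 0, 0, 0, 0, -0.1, 0, 0, 0, 0, 0, -0.1, 0, 0, 0, 0]
}}

```text
clock: 29.7
tcp_pos: [0.58, -0.0655, 0.1399]
ee_rot: [-1.565, -0.002, -1.485]
wrist_force: [0.4, 1.0, -0.6]
opening: 0.0856
```

```bash
python3 -c "
from h import *
st()
t=imaging.capture('top')
s=imaging.capture('scene'); save(s,'b4s',(150,150,300,250))
loc([t,s],'block_slot',[.4342,-.1113,-1.28]);loc([t,s],'block_thin',[.434,-.209,-1.48])
go(.4342,-.1113,.12,-1.285)"
```

```text
t29.7 p [ 0.58   -0.0655  0.1399] rpy [-1.565 -0.002 -1.485] F [ 0.4  1.  -0.6] op 0.0856 j [-0.24  0.47 -0.16  0.94  0.    1.25]
block_slot cams [1] [0.43, -0.1114, -1.3497] 0.93
block_thin cams [0, 1] [0.4346, -0.2089, -1.5181] 0.88
row [0.0341, 0.0151, -0.1462] [0.0019, -0.1998, -0.0009] n>= 4
```

View pics/b4s.png

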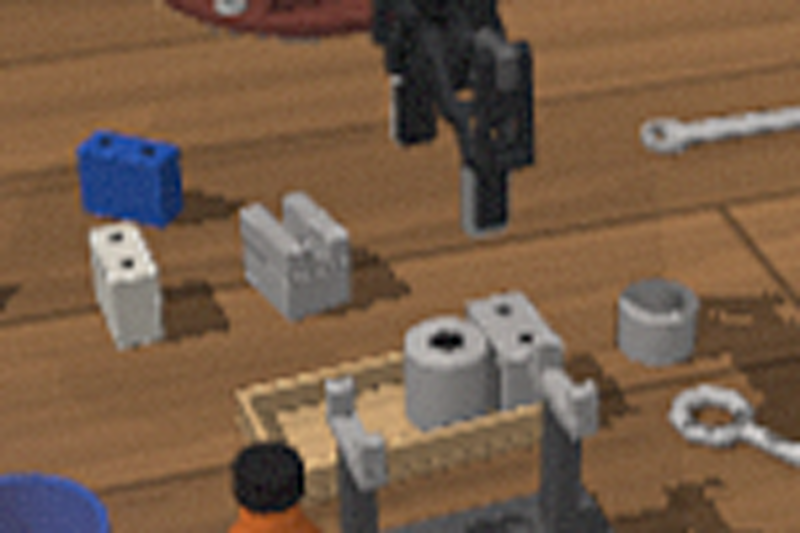

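Call:
{"name": "step_arm", "arguments": {
  "steps": [0.034, 0.015, -0.147, 0, -0.185, 0, 0.034, 0.015, -0.147, 0, -0.185, 0, 0.034, 0.015, -0.147, 0, -0.185, 0, 0.034, 0.015, -0.147, 0, -0.185, 0, 0.034, 0.015, -0.147, 0, -0.185, 0]
}}

```text
clock: 30.5
tcp_pos: [0.4331, -0.1116, 0.1205]
ee_rot: [-1.572, 0.001, -1.301]
wrist_force: [0.7, 0.3, 0.6]
opening: 0.0852
```

```bash
python3 -c "
from h import *
st(); go(.433,-.1113,.03,-1.3)"
```

```text
t30.5 p [ 0.4331 -0.1116  0.1205] rpy [-1.572e+00  1.000e-03 -1.301e+00] F [0.7 0.3 0.6] op 0.0852 j [-0.42  0.26 -0.54  0.77  0.    0.89]
row [-0.0002, 0.0905, 0.0001] [0.0008, -0.0015, -0.0008] n>= 2
```

Call:
{"name": "step_arm", "arguments": {
  "steps": [0, 0.025, 0, 0, 0, 0, 0, 0.05, 0, 0, 0, 0, 0, 0.075, 0, 0, 0, 0, 0, 0.0905, 0, 0, 0, 0, 0, 0.0905, 0, 0, 0, 0]
}}

```text
clock: 31.0
tcp_pos: [0.4341, -0.1108, 0.0286]
ee_rot: [-1.573, 0.002, -1.299]
wrist_force: [1.1, -0.2, 0.2]
opening: 0.0853
```

Call:
{"name": "step_arm", "arguments": {
  "steps": [0, 0, 0, 0, 0, 0, 0, 0, 0, 0, 0, 0]
}}

```text
clock: 31.2
tcp_pos: [0.4354, -0.1117, 0.0312]
ee_rot: [-1.57, -0.001, -1.299]
wrist_force: [-0.7, -0.1, 0.4]
opening: 0.0857
```

Call:
{"name": "step_arm", "arguments": {
  "steps": [0, 0, 0, 0, 0, 0, 0, 0, 0, 0, 0, 0, 0, 0, 0, 0, 0, 0, 0, 0, 0, 0, 0, 0, 0, 0, 0, 0, 0, 0],
  "hand": 0
}}

```text
clock: 31.7
tcp_pos: [0.4348, -0.1116, 0.0315]
ee_rot: [-1.57, -0.001, -1.3]
wrist_force: [-2.4, 1.8, 12.2]
opening: 0.0544
```

Call:
{"name": "step_arm", "arguments": {
  "steps": [0, -0.03, 0, 0, 0, 0, 0, -0.07, 0, 0, 0, 0, 0, -0.1, 0, 0, 0, 0, 0, -0.1, 0, 0, 0, 0]
}}

```text
clock: 32.1
tcp_pos: [0.4366, -0.1124, 0.134]
ee_rot: [-1.566, -0.004, -1.3]
wrist_force: [0.1, -0.1, -3.0]
opening: 0.0539
```

```bash
python3 -c "
from h import *
e=np.array([np.cos(-1.485),np.sin(-1.485)]); c=np.array([.5793,-.0876]); p=c+.0245*e; print(p)
st(); go(p[0],p[1],.13,-1.485)"
```

```text
[ 0.58139943 -0.11200988]
t32.1 p [ 0.4366 -0.1124  0.134 ] rpy [-1.566 -0.004 -1.3  ] F [ 0.1 -0.1 -3. ] op 0.0539 j [-0.41  0.24 -0.52  0.8   0.    0.89]
row [0.0383, 0.0049, 0.1396] [-0.0055, 0.1852, 0.0037] n>= 3
```

Call:
{"name": "step_arm", "arguments": {
  "steps": [0.038, 0.004, 0.14, 0, 0.185, 0, 0.038, 0.004, 0.14, 0, 0.185, 0, 0.038, 0.004, 0.14, 0, 0.185, 0, 0.038, 0.004, 0.14, 0, 0.185, 0, 0.038, 0.02, 0.14, 0, 0.185, 0]
}}

```text
clock: 32.6
tcp_pos: [0.5809, -0.1107, 0.11]
ee_rot: [-1.57, -0.001, -1.484]
wrist_force: [-1.4, 0.4, -2.7]
opening: 0.0535
```

```bash
python3 -c "
from h import *
st(); go(.5814,-.112,.08,-1.485)
s=imaging.capture('scene'); save(s,'b5s',(150,150,300,250))"
```

```text
t32.6 p [ 0.5809 -0.1107  0.11  ] rpy [-1.570e+00 -1.000e-03 -1.484e+00] F [-1.4  0.4 -2.7] op 0.0535 j [-0.31  0.51 -0.17  0.89 -0.    1.17]
row [0.0014, 0.03, 0.0004] [-0.0012, 0.001, 0.0006] n>= 1
```

View pics/b5s.png

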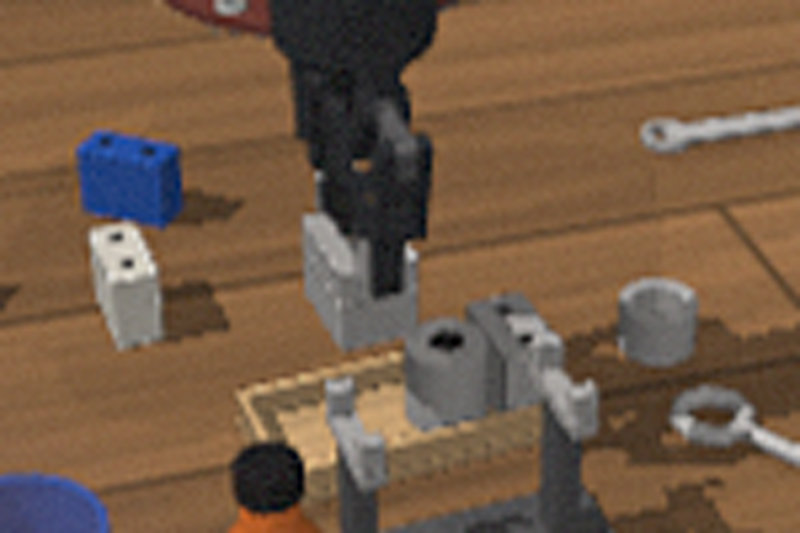

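Gripped well. Lower it.

Call:
{"name": "step_arm", "arguments": {
  "steps": [0.001, 0.015, 0, 0, 0, 0, 0.001, 0.03, 0, 0, 0, 0, 0.001, 0.04, 0.001, 0, 0, 0, 0.001, 0.045, 0.001, 0, 0, 0, 0.001, 0.045, 0.001, 0, 0, 0]
}}

```text
clock: 33.15
tcp_pos: [0.5797, -0.1113, 0.0647]
ee_rot: [-1.572, 0.001, -1.485]
wrist_force: [0.4, -0.1, -2.2]
opening: 0.0535
```

```bash
python3 -c "
from h import *
st(); go(.5814,-.112,.0405,-1.485)"
```

```text
t33.1 p [ 0.5797 -0.1113  0.0647] rpy [-1.572e+00  1.000e-03 -1.485e+00] F [ 0.4 -0.1 -2.2] op 0.0535 j [-0.31  0.56 -0.22  0.79 -0.    1.17]
row [0.0008, 0.0242, 0.0017] [0.0014, 0.0001, -0.0006] n>= 1
```

Call:
{"name": "step_arm", "arguments": {
  "steps": [0.001, 0.006, 0.001, 0, 0, 0, 0.001, 0.012, 0.001, 0, 0, 0, 0.001, 0.018, 0.001, 0, 0, 0, 0.001, 0.023, 0.001, 0, 0, 0, 0.001, 0.023, 0.001, 0, 0, 0]
}}

```text
clock: 33.65
tcp_pos: [0.5809, -0.1122, 0.0415]
ee_rot: [-1.572, 0.001, -1.485]
wrist_force: [0.4, 0.1, -2.5]
opening: 0.0541
```

Call:
{"name": "step_arm", "arguments": {
  "steps": [-0.001, 0, 0, 0, 0, 0, -0.002, 0, 0, 0, 0, 0, -0.003, 0, 0, 0, 0, 0, -0.003, 0, 0, 0, 0, 0]
}}

```text
clock: 34.05
tcp_pos: [0.5813, -0.1093, 0.0426]
ee_rot: [-1.571, -0.0, -1.485]
wrist_force: [-0.3, -0.3, -3.5]
opening: 0.0538
```

Call:
{"name": "step_arm", "arguments": {
  "steps": [-0.001, 0, 0, 0, 0, 0, -0.002, 0, 0, 0, 0, 0, -0.002, 0, 0, 0, 0, 0]
}}

```text
clock: 34.35
tcp_pos: [0.5811, -0.1073, 0.0424]
ee_rot: [-1.571, 0.0, -1.485]
wrist_force: [0.2, 0.8, -2.1]
opening: 0.0537
```

Call:
{"name": "step_arm", "arguments": {
  "steps": [-0.001, 0, 0, 0, 0, 0, -0.0015, 0, 0, 0, 0, 0, -0.0015, 0, 0, 0, 0, 0]
}}

```text
clock: 34.65
tcp_pos: [0.5811, -0.1064, 0.0425]
ee_rot: [-1.571, -0.001, -1.485]
wrist_force: [0.4, -3.8, -3.5]
opening: 0.0541
```

Contact made. Lower and release.

Call:
{"name": "step_arm", "arguments": {
  "steps": [0.0005, 0.002, 0, 0, 0, 0, 0.0005, 0.004, 0, 0, 0, 0, 0.0005, 0.006, 0, 0, 0, 0, 0.0005, 0.006, 0, 0, 0, 0]
}}

```text
clock: 35.05
tcp_pos: [0.581, -0.1064, 0.0366]
ee_rot: [-1.571, -0.0, -1.485]
wrist_force: [-0.8, -1.0, 3.3]
opening: 0.0536
```

Call:
{"name": "step_arm", "arguments": {
  "steps": [0, 0, 0, 0, 0, 0, 0, 0, 0, 0, 0, 0, 0, 0, 0, 0, 0, 0, 0, 0, 0, 0, 0, 0],
  "hand": 100
}}

```text
clock: 35.45
tcp_pos: [0.581, -0.1063, 0.0363]
ee_rot: [-1.571, 0.0, -1.485]
wrist_force: [-0.5, -0.3, 0.6]
opening: 0.0856
```

Call:
{"name": "step_arm", "arguments": {
  "steps": [0, -0.01, 0, 0, 0, 0, 0, -0.04, 0, 0, 0, 0, 0, -0.08, 0, 0, 0, 0, 0, -0.1, 0, 0, 0, 0, 0, -0.1, 0, 0, 0, 0]
}}

```text
clock: 35.95
tcp_pos: [0.5831, -0.1071, 0.1405]
ee_rot: [-1.565, -0.002, -1.485]
wrist_force: [-0.6, -0.6, -0.6]
opening: 0.085
```

```bash
python3 -c "
from h import *
st()
s=imaging.capture('scene'); save(s,'b6s',(150,150,300,250)); t=imaging.capture('top')
loc([t,s],'block_thin',[.434,-.209,-1.5]); loc([s],'block_thin',[.434,-.209,-1.5])
go(.434,-.2085,.12,-1.5)"
```

```text
t36.0 p [ 0.5831 -0.1071  0.1405] rpy [-1.565 -0.002 -1.485] F [-0.6 -0.6 -0.6] op 0.0850 j [-0.3   0.48 -0.13  0.95  0.    1.18]
block_thin cams [0, 1] [0.435, -0.2092, -1.4777] 0.89
block_thin cams [0] [0.431, -0.2078, -1.4557] 0.91
row [0.0894, 0.0155, -0.1544] [0.0019, 0.0152, -0.0008] n>= 4
```

View pics/b6s.png

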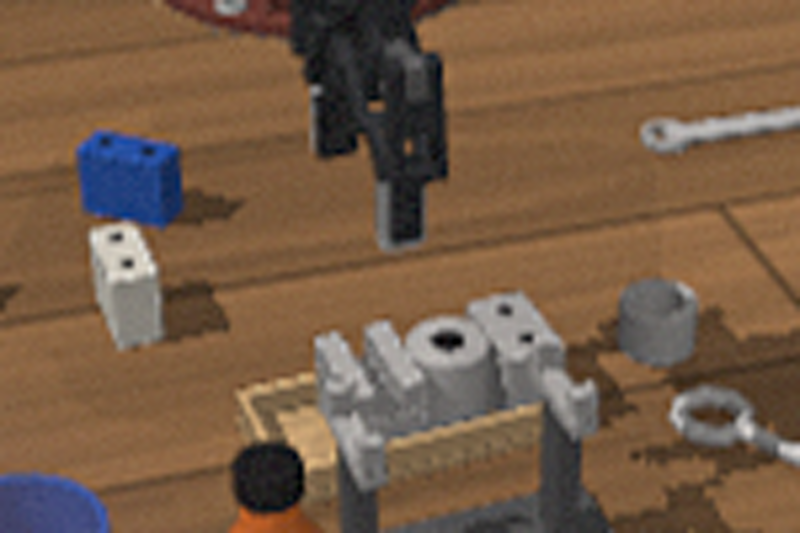

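Call:
{"name": "step_arm", "arguments": {
  "steps": [0.089, 0.01, -0.154, 0, -0.01, 0, 0.089, 0.01, -0.154, 0, -0.01, 0, 0.089, 0.01, -0.154, 0, -0.01, 0, 0.089, 0.01, -0.154, 0, -0.01, 0, 0.089, 0.01, -0.154, 0, -0.01, 0]
}}

```text
clock: 36.7
tcp_pos: [0.4318, -0.2093, 0.1254]
ee_rot: [-1.574, 0.001, -1.478]
wrist_force: [0.5, -0.4, -0.0]
opening: 0.0848
```

```bash
python3 -c "
from h import *
st(); go(.434,-.2085,.03,-1.475)"
```

```text
t36.7 p [ 0.4318 -0.2093  0.1254] rpy [-1.574e+00  1.000e-03 -1.478e+00] F [ 0.5 -0.4 -0. ] op 0.0848 j [-0.6   0.31 -0.45  0.81 -0.    0.87]
row [-0.0004, 0.0954, 0.0026] [0.003, -0.0033, -0.0015] n>= 2
```

Call:
{"name": "step_arm", "arguments": {
  "steps": [-0.001, 0.02, 0.002, 0, 0, 0, -0.001, 0.045, 0.002, 0, 0, 0, -0.001, 0.07, 0.002, 0, 0, 0, -0.001, 0.096, 0.002, 0, 0, 0, -0.001, 0.096, 0.002, 0, 0, 0]
}}

```text
clock: 37.2
tcp_pos: [0.4352, -0.2052, 0.0274]
ee_rot: [-1.575, 0.004, -1.474]
wrist_force: [0.0, -0.2, 1.0]
opening: 0.0853
```

Call:
{"name": "step_arm", "arguments": {
  "steps": [0, 0, 0, 0, 0, 0, 0, 0, 0, 0, 0, 0]
}}

```text
clock: 37.4
tcp_pos: [0.4379, -0.2074, 0.0314]
ee_rot: [-1.57, -0.001, -1.474]
wrist_force: [0.1, -0.7, 0.4]
opening: 0.0852
```

Call:
{"name": "step_arm", "arguments": {
  "steps": [0, 0, 0, 0, 0, 0, 0, 0, 0, 0, 0, 0, 0, 0, 0, 0, 0, 0, 0, 0, 0, 0, 0, 0, 0, 0, 0, 0, 0, 0],
  "hand": 0
}}

```text
clock: 37.9
tcp_pos: [0.4375, -0.2075, 0.0316]
ee_rot: [-1.57, -0.001, -1.475]
wrist_force: [-2.2, 1.0, 10.8]
opening: 0.0542
```

Call:
{"name": "step_arm", "arguments": {
  "steps": [0, -0.03, 0, 0, 0, 0, 0, -0.07, 0, 0, 0, 0, 0, -0.1, 0, 0, 0, 0, 0, -0.1, 0, 0, 0, 0]
}}

```text
clock: 38.3
tcp_pos: [0.4393, -0.2086, 0.1344]
ee_rot: [-1.565, -0.004, -1.475]
wrist_force: [0.5, -0.3, -1.5]
opening: 0.0544
```

```bash
python3 -c "
from h import *
st(); go(.5842,-.1444,.13,-1.485)"
```

```text
t38.3 p [ 0.4393 -0.2086  0.1344] rpy [-1.565 -0.004 -1.475] F [ 0.5 -0.3 -1.5] op 0.0544 j [-0.59  0.3  -0.43  0.83  0.    0.88]
row [-0.0501, 0.005, 0.1504] [-0.0055, 0.0102, 0.0044] n>= 4
```

Call:
{"name": "step_arm", "arguments": {
  "steps": [-0.051, 0.004, 0.15, 0, 0.01, 0, -0.051, 0.004, 0.15, 0, 0.01, 0, -0.051, 0.004, 0.15, 0, 0.01, 0, -0.051, 0.004, 0.15, 0, 0.01, 0, -0.051, 0.01, 0.15, 0, 0.01, 0]
}}

```text
clock: 38.8
tcp_pos: [0.5825, -0.1411, 0.1195]
ee_rot: [-1.571, 0.0, -1.483]
wrist_force: [-1.1, -0.5, -2.0]
opening: 0.0546
```

```bash
python3 -c "
from h import *
st(); go(.5841,-.1434,.08,-1.485)
s=imaging.capture('scene'); save(s,'b7s',(150,150,300,250)); "
```

```text
t38.8 p [ 0.5825 -0.1411  0.1195] rpy [-1.571  0.    -1.483] F [-1.1 -0.5 -2. ] op 0.0546 j [-0.36  0.52 -0.13  0.92  0.    1.12]
row [0.0025, 0.0395, 0.0014] [-0.0, 0.0023, -0.0] n>= 1
```

View pics/b7s.png

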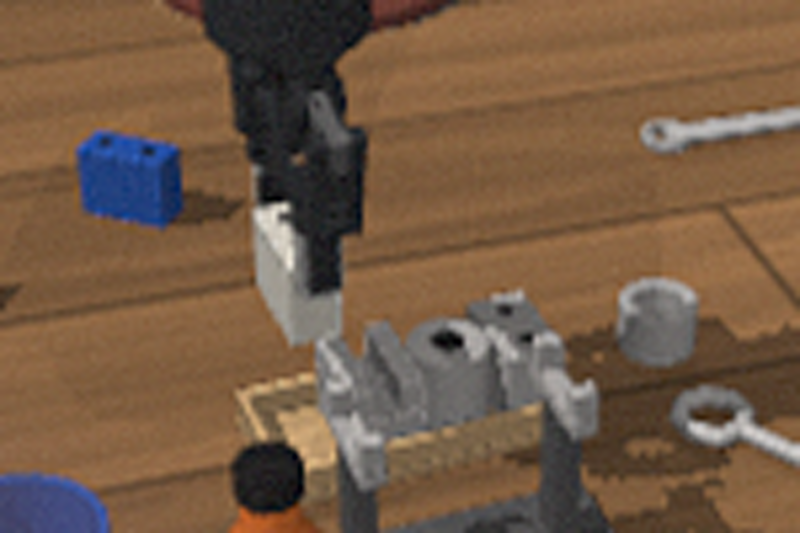

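Call:
{"name": "step_arm", "arguments": {
  "steps": [0.001, 0.01, 0, 0, 0.002, 0, 0.001, 0.02, 0, 0, 0.002, 0, 0.001, 0.03, 0, 0, 0.002, 0, 0.001, 0.038, 0, 0, 0.002, 0, 0.001, 0.038, 0, 0, 0.002, 0]
}}

```text
clock: 39.35
tcp_pos: [0.5804, -0.1429, 0.081]
ee_rot: [-1.573, 0.001, -1.487]
wrist_force: [-0.4, 0.1, -2.5]
opening: 0.0546
```

```bash
python3 -c "
from h import *
st(); go(.5841,-.1434,.0415,-1.485)"
```

```text
t39.4 p [ 0.5804 -0.1429  0.081 ] rpy [-1.573e+00  1.000e-03 -1.487e+00] F [-0.4  0.1 -2.5] op 0.0546 j [-0.36  0.55 -0.18  0.84 -0.    1.12]
row [0.0008, 0.0395, 0.0037] [0.0021, -0.0023, -0.001] n>= 1
```

Call:
{"name": "step_arm", "arguments": {
  "steps": [0.0005, 0.008, 0.002, 0, -0.002, 0, 0.0005, 0.016, 0.002, 0, -0.002, 0, 0.0005, 0.024, 0.002, 0, -0.002, 0, 0.0005, 0.032, 0.002, 0, -0.002, 0, 0.0005, 0.038, 0.002, 0, -0.002, 0]
}}

```text
clock: 39.85
tcp_pos: [0.5833, -0.1432, 0.0434]
ee_rot: [-1.571, 0.0, -1.485]
wrist_force: [-1.1, -0.1, -1.4]
opening: 0.0548
```

Call:
{"name": "step_arm", "arguments": {
  "steps": [0, 0, 0, 0, 0, 0, 0, 0, 0, 0, 0, 0]
}}

```text
clock: 40.05
tcp_pos: [0.5836, -0.1433, 0.0444]
ee_rot: [-1.571, 0.0, -1.485]
wrist_force: [0.9, 0.1, -1.8]
opening: 0.0543
```

```bash
python3 -c "
from h import *
st(); s=imaging.capture('scene'); save(s,'b8s',(180,160,270,230)); "
```

```text
t40.0 p [ 0.5836 -0.1433  0.0444] rpy [-1.571  0.    -1.485] F [ 0.9  0.1 -1.8] op 0.0543 j [-0.36  0.6  -0.21  0.76  0.    1.12]
```

View pics/b8s.png

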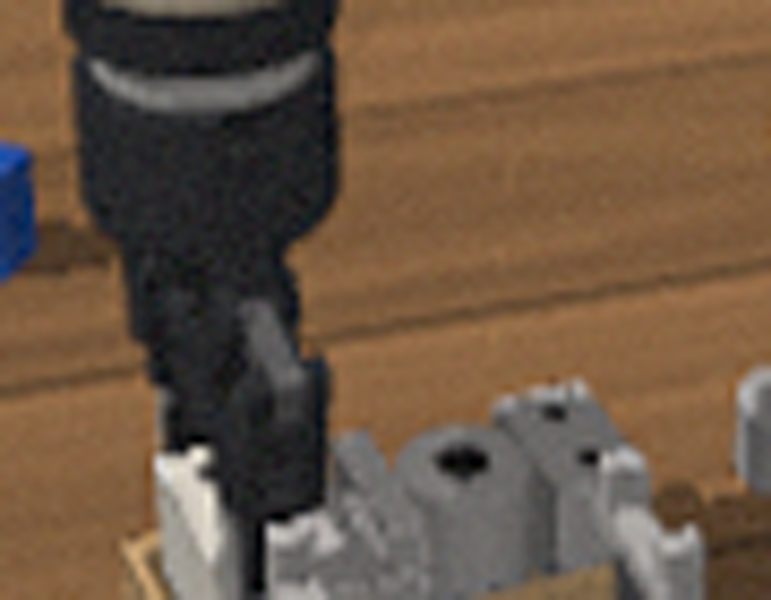

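Inside the box (underside about 13 mm up, no contact). Lower the remaining 8 mm and release.

Call:
{"name": "step_arm", "arguments": {
  "steps": [0, 0.003, 0, 0, 0, 0, 0, 0.006, 0, 0, 0, 0, 0, 0.0085, 0, 0, 0, 0, 0, 0.0085, 0, 0, 0, 0]
}}

```text
clock: 40.5
tcp_pos: [0.5837, -0.1433, 0.0366]
ee_rot: [-1.57, -0.0, -1.485]
wrist_force: [-2.8, 1.3, 8.3]
opening: 0.0544
```

Call:
{"name": "step_arm", "arguments": {
  "steps": [0, 0, 0, 0, 0, 0, 0, 0, 0, 0, 0, 0, 0, 0, 0, 0, 0, 0, 0, 0, 0, 0, 0, 0],
  "hand": 100
}}

```text
clock: 40.9
tcp_pos: [0.5836, -0.1433, 0.0358]
ee_rot: [-1.571, 0.0, -1.485]
wrist_force: [1.1, -0.5, -0.2]
opening: 0.0851
```

Call:
{"name": "step_arm", "arguments": {
  "steps": [0, -0.01, 0, 0, 0, 0, 0, -0.04, 0, 0, 0, 0, 0, -0.08, 0, 0, 0, 0, 0, -0.13, 0, 0, 0, 0, 0, -0.15, 0, 0, 0, 0]
}}

```text
clock: 41.4
tcp_pos: [0.5854, -0.144, 0.1914]
ee_rot: [-1.565, -0.003, -1.485]
wrist_force: [0.6, -0.1, -0.5]
opening: 0.0855
```

```bash
python3 -c "
from h import *
st(); go(.46,-.4,.2,-.862)"
```

```text
t41.4 p [ 0.5854 -0.144   0.1914] rpy [-1.565 -0.003 -1.485] F [ 0.6 -0.1 -0.5] op 0.0855 j [-0.36  0.46 -0.03  1.08  0.    1.12]
row [0.2443, -0.0087, -0.1469] [-0.0047, -0.6227, 0.0045] n>= 6
```

```bash
python3 -c "
from h import *
t=imaging.capture('top');s=imaging.capture('scene')
loc([t,s],'level',[.5372,-.4325,-.862])
go(.5372,-.4325,.16,-.862)"
```

```text
level cams [0, 1] [0.5373, -0.432, -0.8578] 0.94
row [0.2841, 0.0264, -0.0711] [-0.0006, -0.6228, 0.0005] n>= 6
```

Call:
{"name": "step_arm", "arguments": {
  "steps": [0.284, 0.01, -0.071, 0, -0.627, 0, 0.284, 0.01, -0.071, 0, -0.627, 0, 0.284, 0.01, -0.071, 0, -0.627, 0, 0.284, 0.01, -0.071, 0, -0.627, 0, 0.284, 0.01, -0.071, 0, -0.627, 0],
  "hand": 70
}}

```text
clock: 42.1
tcp_pos: [0.5436, -0.3859, 0.1756]
ee_rot: [-1.571, 0.003, -0.852]
wrist_force: [0.7, 0.5, -0.2]
opening: 0.0595
```

```bash
python3 -c "
from h import *
st();go(.5373,-.432,.14,-.858)"
```

```text
t42.1 p [ 0.5436 -0.3859  0.1756] rpy [-1.571  0.003 -0.852] F [ 0.7  0.5 -0.2] op 0.0595 j [-0.73  0.6   0.17  1.14  0.    0.13]
row [0.0307, 0.0356, -0.0351] [0.0003, 0.0059, -0.0029] n>= 2
```

Call:
{"name": "step_arm", "arguments": {
  "steps": [0.03, 0.015, -0.034, 0, 0.005, 0, 0.03, 0.035, -0.034, 0, 0.005, 0, 0.03, 0.035, -0.034, 0, 0.005, 0]
}}

```text
clock: 42.4
tcp_pos: [0.5362, -0.429, 0.1376]
ee_rot: [-1.571, 0.008, -0.865]
wrist_force: [-0.7, 0.6, 0.1]
opening: 0.0597
```

```bash
python3 -c "
from h import *
st();go(.5373,-.432,.013,-.858)"
```

```text
t42.4 p [ 0.5362 -0.429   0.1376] rpy [-1.571  0.008 -0.865] F [-0.7  0.6  0.1] op 0.0597 j [-0.78  0.67  0.19  1.1   0.    0.08]
row [0.004, 0.1246, -0.001] [0.0005, -0.0071, -0.0079] n>= 3
```

Call:
{"name": "step_arm", "arguments": {
  "steps": [0.002, 0.03, 0, 0, -0.006, 0, 0.002, 0.06, 0, 0, -0.006, 0, 0.002, 0.09, 0, 0, -0.006, 0, 0.002, 0.115, 0, 0, -0.006, 0, 0.002, 0.124, 0, 0, -0.006, 0]
}}

```text
clock: 42.9
tcp_pos: [0.539, -0.4284, 0.0158]
ee_rot: [-1.571, 0.005, -0.855]
wrist_force: [-1.3, 0.8, -0.5]
opening: 0.0599
```

Call:
{"name": "step_arm", "arguments": {
  "steps": [0, 0, 0, 0, 0, 0, 0, 0, 0, 0, 0, 0]
}}

```text
clock: 43.1
tcp_pos: [0.5409, -0.4312, 0.0198]
ee_rot: [-1.571, -0.001, -0.856]
wrist_force: [0.3, 0.5, 0.1]
opening: 0.0601
```

```bash
python3 -c "
from h import *
st();go(.5373,-.432,.013,-.858)
s=imaging.capture('scene'); save(s,'l1',(30,170,180,280))"
```

```text
t43.1 p [ 0.5409 -0.4312  0.0198] rpy [-1.571e+00 -1.000e-03 -8.560e-01] F [0.3 0.5 0.1] op 0.0601 j [-0.78  0.77  0.06  0.86  0.    0.08]
row [-0.0017, 0.0068, -0.0033] [-0.0002, 0.0018, 0.0012] n>= 1
```

View pics/l1.png

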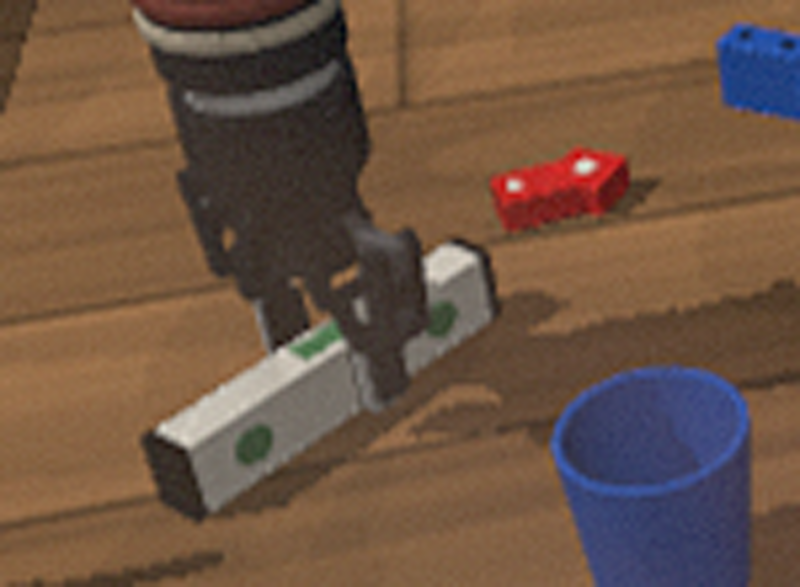

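Call:
{"name": "step_arm", "arguments": {
  "steps": [-0.0015, 0.004, -0.003, 0, 0, 0, -0.0015, 0.004, -0.003, 0, 0, 0, -0.0015, 0.004, -0.003, 0, 0, 0]
}}

```text
clock: 43.45
tcp_pos: [0.5368, -0.4322, 0.015]
ee_rot: [-1.571, -0.0, -0.857]
wrist_force: [0.9, -0.6, 0.1]
opening: 0.0601
```

Call:
{"name": "step_arm", "arguments": {
  "steps": [0, 0, 0, 0, 0, 0, 0, 0, 0, 0, 0, 0, 0, 0, 0, 0, 0, 0, 0, 0, 0, 0, 0, 0, 0, 0, 0, 0, 0, 0],
  "hand": 0
}}

```text
clock: 43.95
tcp_pos: [0.5371, -0.4321, 0.0148]
ee_rot: [-1.571, -0.0, -0.857]
wrist_force: [-0.6, 0.2, 3.9]
opening: 0.0229
```

Call:
{"name": "step_arm", "arguments": {
  "steps": [0, -0.03, 0, 0, 0, 0, 0, -0.08, 0, 0, 0, 0, 0, -0.13, 0, 0, 0, 0, 0, -0.18, 0, 0, 0, 0, 0, -0.22, 0, 0, 0, 0]
}}

```text
clock: 44.45
tcp_pos: [0.5369, -0.432, 0.2373]
ee_rot: [-1.571, -0.001, -0.857]
wrist_force: [0.5, -0.3, -3.3]
opening: 0.0232
```

```bash
python3 -c "
from h import *
st();go(.6884,-.0922,.24,-1.53)
t=imaging.capture('top');s=imaging.capture('scene');P=[t,s]
save(s,'l2',(30,100,180,280))
foot=boxpts(.15,.06,.008)
arm=lambda x0: np.array([[x0+dx,dy,z] for dx in(-.006,.006) for dy in(-.025,.025) for z in(.008,.106)])
q=[best(p,'rest',[.688,-.092],.03) for p in P]
print([None if k is None else np.round(k['rect']) for k in q])
for sel in([0],[0,1]):
  print(fit2([P[i] for i in sel],[q[i]['pixels'] for i in sel],None,[.688,-.092,-1.53],parts=[foot,arm(-.05),arm(.05)]))
save(t,'st',(250,130,320,182)); save(s,'ss',(200,200,280,260))
"
```

```text
t44.5 p [ 0.5369 -0.432   0.2373] rpy [-1.571e+00 -1.000e-03 -8.570e-01] F [ 0.5 -0.3 -3.3] op 0.0232 j [-0.78  0.62  0.36  1.31 -0.    0.07]
row [-0.1576, -0.0029, 0.337] [-0.0005, 0.6732, 0.0013] n>= 8
[array([281., 158.,  48.,  29.]), array([240., 240.,  56.,  56.])]
(array([ 0.68814711, -0.09352663, -1.51687486]), np.float64(0.9328747773751765))
(array([ 0.68761027, -0.09191747, -1.5235648 ]), np.float64(0.8597242346281438))
```

View pics/l2.png

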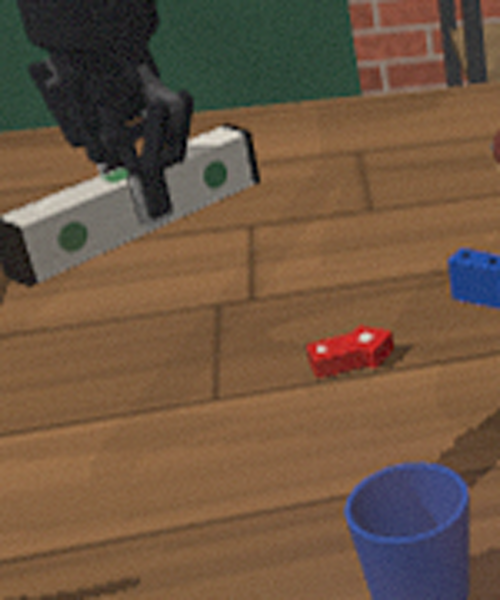

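View pics/st.png

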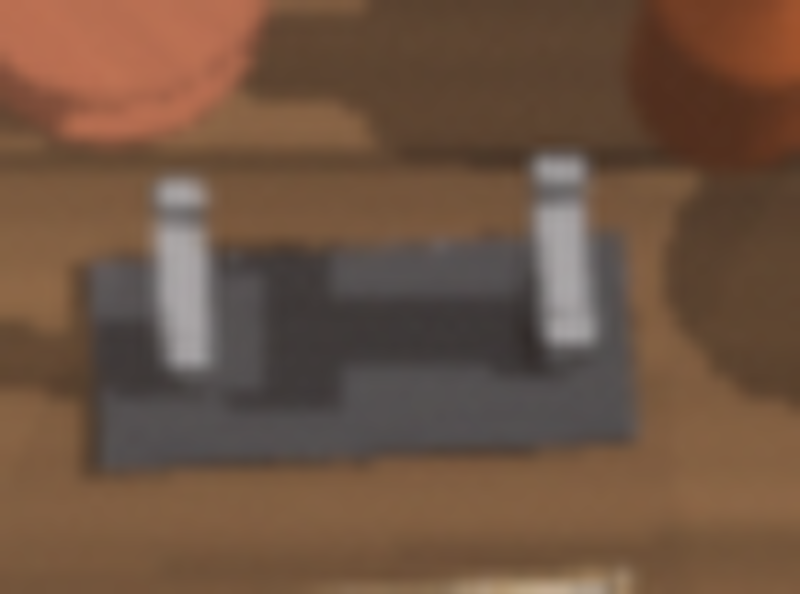

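View pics/ss.png

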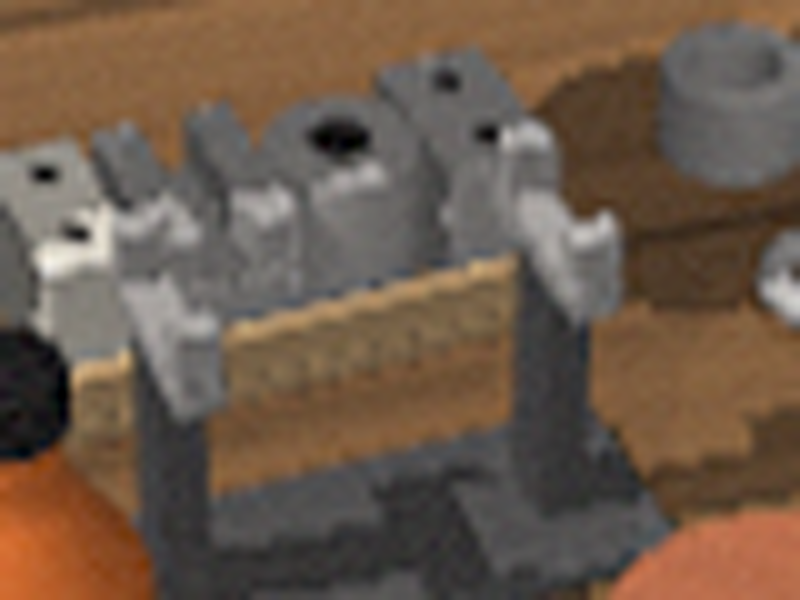

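Run:
```python
from h import *
t=imaging.capture('top')
k=11.43
f=lambda u,v,z: back(t,250+u/k-.5+.04,130+v/k-.5+.04,z)[:2]
c=np.array([f(u,v,.008) for u,v in((88,262),(622,235),(634,440),(97,470))]); print(np.round(c,4),c.mean(0))
for i,j in((0,1),(3,2)): d=c[j]-c[i]; print(np.linalg.norm(d),np.arctan2(d[1],d[0]))
a=np.array([f(u,v,.106) for u,v in((180,180),(188,372),(558,155),(571,347))]); print(np.round(a,4),a.mean(0))
d=a[2:].mean(0)-a[:2].mean(0); print(np.linalg.norm(d),np.arctan2(d[1],d[0]))
d=a[0]-a[1]; print(np.linalg.norm(d)); d=a[2]-a[3]; print(np.linalg.norm(d))
# scene: lips tips and arms
s=imaging.capture('scene')
g=lambda u,v,z: back(s,200+u/10-.5,200+v/10-.5,z)[:2]
b=np.array([g(*q,.106) for q in((152,208),(202,330),(530,132),(594,225))]); print(np.round(b,4),b.mean(0))
```

```text
[[ 0.7131 -0.0165]
 [ 0.721  -0.165 ]
 [ 0.6627 -0.1678]
 [ 0.6539 -0.0193]] [ 0.68765463 -0.09215301]
0.1487666160746972 -1.5176679015366472
0.14870864053372457 -1.5118796197770679
[[ 0.7102 -0.0421]
 [ 0.6589 -0.0443]
 [ 0.717  -0.1406]
 [ 0.6657 -0.1435]] [ 0.68791411 -0.09264056]
0.09907672866984256 -1.5021202347647606
0.05134746384164734
0.05139552083960338
[[ 0.6676 -0.1378]
 [ 0.7165 -0.1386]
 [ 0.6647 -0.0407]
 [ 0.7055 -0.039 ]] [ 0.68858218 -0.08903299]
```

Call:
{"name": "step_arm", "arguments": {
  "steps": [-0.157, -0.003, 0.337, 0, 0.656, 0, -0.157, -0.003, 0.337, 0, 0.656, 0, -0.157, -0.003, 0.337, 0, 0.656, 0, -0.157, -0.003, 0.337, 0, 0.656, 0, -0.157, -0.003, 0.337, 0, 0.656, 0]
}}

```text
clock: 45.25
tcp_pos: [0.6376, -0.204, 0.2342]
ee_rot: [-1.574, 0.002, -1.519]
wrist_force: [0.7, -0.5, -4.1]
opening: 0.023
```

```bash
python3 -c "
from h import *
st();go(.688,-.0925,.22,-1.513)"
```

```text
t45.2 p [ 0.6376 -0.204   0.2342] rpy [-1.574  0.002 -1.519] F [ 0.7 -0.5 -4.1] op 0.0230 j [-0.42  0.58  0.29  1.28 -0.    1.1 ]
row [-0.1087, 0.0142, 0.0562] [0.0033, -0.0057, -0.0016] n>= 3
```

Call:
{"name": "step_arm", "arguments": {
  "steps": [-0.11, 0, 0.055, 0, -0.004, 0, -0.11, 0, 0.055, 0, -0.004, 0, -0.11, 0.01, 0.055, 0, -0.004, 0, -0.11, 0.014, 0.055, 0, -0.004, 0, -0.11, 0.014, 0.055, 0, -0.004, 0]
}}

```text
clock: 45.75
tcp_pos: [0.6853, -0.0924, 0.2196]
ee_rot: [-1.575, 0.001, -1.508]
wrist_force: [-0.3, 0.1, -2.6]
opening: 0.0232
```

```bash
python3 -c "
from h import *
st();go(.688,-.0925,.14,-1.513)"
```

```text
t45.8 p [ 0.6853 -0.0924  0.2196] rpy [-1.575e+00  1.000e-03 -1.508e+00] F [-0.3  0.1 -2.6] op 0.0232 j [-0.24  0.64  0.35  1.29 -0.    1.27]
row [0.0003, 0.0796, 0.003] [0.0047, 0.0054, -0.001] n>= 2
```

Call:
{"name": "step_arm", "arguments": {
  "steps": [0, 0.02, 0.001, 0, 0.004, 0, 0, 0.04, 0.001, 0, 0.004, 0, 0, 0.06, 0.001, 0, 0.004, 0, 0, 0.078, 0.001, 0, 0.004, 0, 0, 0.078, 0.001, 0, 0.004, 0]
}}

```text
clock: 46.25
tcp_pos: [0.6851, -0.0942, 0.1413]
ee_rot: [-1.577, 0.001, -1.515]
wrist_force: [-0.4, 0.4, -3.3]
opening: 0.023
```

Call:
{"name": "step_arm", "arguments": {
  "steps": [0, 0, 0, 0, 0, 0, 0, 0, 0, 0, 0, 0]
}}

```text
clock: 46.45
tcp_pos: [0.6881, -0.0939, 0.1457]
ee_rot: [-1.569, -0.001, -1.514]
wrist_force: [-0.4, -1.0, -1.2]
opening: 0.0232
```

```bash
python3 -c "
from h import *
st();go(.688,-.0925,.108,-1.513)
s=imaging.capture('scene'); save(s,'l3',(180,160,300,260))"
```

```text
t46.5 p [ 0.6881 -0.0939  0.1457] rpy [-1.569e+00 -1.000e-03 -1.514e+00] F [-0.4 -1.  -1.2] op 0.0232 j [-0.24  0.67  0.22  1.11 -0.    1.27]
row [-0.0014, 0.0377, -0.0] [-0.0014, -0.0006, 0.0005] n>= 1
```

View pics/l3.png

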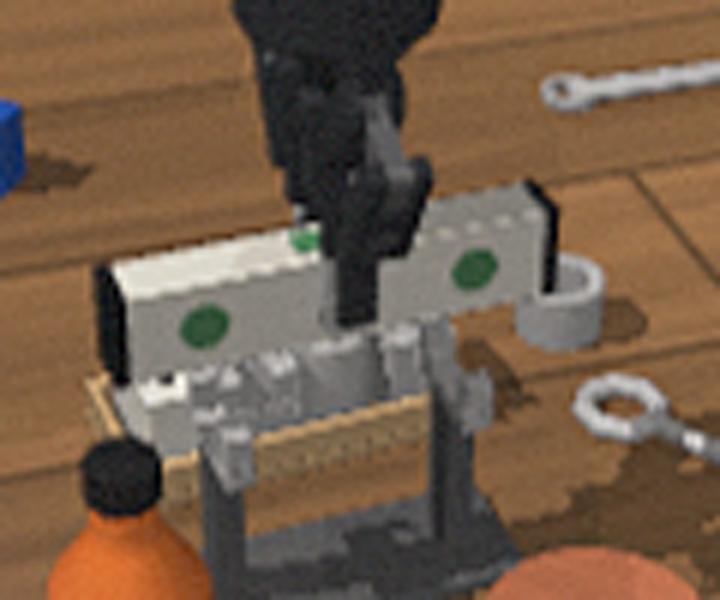

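Call:
{"name": "step_arm", "arguments": {
  "steps": [-0.001, 0.008, 0, 0, 0, 0, -0.001, 0.016, 0, 0, 0, 0, -0.001, 0.024, 0, 0, 0, 0, -0.001, 0.031, 0, 0, 0, 0, -0.001, 0.037, 0, 0, 0, 0]
}}

```text
clock: 47.0
tcp_pos: [0.6872, -0.0919, 0.1065]
ee_rot: [-1.572, 0.0, -1.513]
wrist_force: [-0.7, 0.4, -3.1]
opening: 0.0229
```

Call:
{"name": "step_arm", "arguments": {
  "steps": [0, 0.001, 0, 0, 0, 0, 0, 0.002, 0, 0, 0, 0, 0, 0.003, 0, 0, 0, 0]
}}

```text
clock: 47.3
tcp_pos: [0.6878, -0.0921, 0.1048]
ee_rot: [-1.57, -0.0, -1.513]
wrist_force: [0.3, -0.6, 8.0]
opening: 0.0231
```

Contact at z = 0.1048, exactly as expected. Release.

Call:
{"name": "step_arm", "arguments": {
  "steps": [0, -0.0005, 0, 0, 0, 0, 0, -0.0005, 0, 0, 0, 0, 0, -0.0005, 0, 0, 0, 0, 0, -0.0005, 0, 0, 0, 0],
  "hand": 55
}}

```text
clock: 47.7
tcp_pos: [0.6877, -0.0921, 0.1054]
ee_rot: [-1.57, -0.0, -1.513]
wrist_force: [0.4, -0.4, 0.5]
opening: 0.0467
```

Call:
{"name": "step_arm", "arguments": {
  "steps": [0, -0.01, 0, 0, 0, 0, 0, -0.04, 0, 0, 0, 0, 0, -0.08, 0, 0, 0, 0, 0, -0.12, 0, 0, 0, 0, 0, -0.14, 0, 0, 0, 0]
}}

```text
clock: 48.2
tcp_pos: [0.6887, -0.0923, 0.2501]
ee_rot: [-1.566, -0.002, -1.513]
wrist_force: [0.6, -0.7, -0.1]
opening: 0.0469
```

```bash
python3 -c "
from h import *
st();go(.3,-.35,.3,-1.513)"
```

```text
t48.2 p [ 0.6887 -0.0923  0.2501] rpy [-1.566 -0.002 -1.513] F [ 0.6 -0.7 -0.1] op 0.0469 j [-0.24  0.63  0.41  1.35 -0.    1.27]
row [0.2348, -0.0516, -0.4027] [-0.0052, 0.0002, 0.0016] n>= 10
```

Call:
{"name": "step_arm", "arguments": {
  "steps": [0.235, -0.05, -0.4, 0, 0, 0, 0.235, -0.05, -0.4, 0, 0, 0, 0.235, -0.05, -0.4, 0, 0, 0, 0.235, -0.05, -0.4, 0, 0, 0, 0.235, -0.05, -0.4, 0, 0, 0]
}}

```text
clock: 48.7
tcp_pos: [0.4792, -0.2309, 0.273]
ee_rot: [-1.57, -0.001, -1.512]
wrist_force: [0.4, -0.2, 0.9]
opening: 0.0472
```

```bash
python3 -c "
from h import *
st();go(.3,-.35,.3,-1.513)"
```

```text
t48.7 p [ 0.4792 -0.2309  0.273 ] rpy [-1.570e+00 -1.000e-03 -1.512e+00] F [ 0.4 -0.2  0.9] op 0.0472 j [-0.59  0.29 -0.07  1.21 -0.    0.93]
row [0.1084, -0.0271, -0.1859] [-0.001, 0.0005, 0.0009] n>= 5
```

Call:
{"name": "step_arm", "arguments": {
  "steps": [0.1, -0.027, -0.186, 0, 0, 0, 0.1, -0.027, -0.186, 0, 0, 0, 0.1, -0.027, -0.186, 0, 0, 0, 0.1, -0.027, -0.186, 0, 0, 0, 0.1, -0.027, -0.186, 0, 0, 0]
}}

```text
clock: 49.2
tcp_pos: [0.2979, -0.3428, 0.3005]
ee_rot: [-1.571, -0.003, -1.516]
wrist_force: [0.3, -0.1, 0.4]
opening: 0.0471
```

```bash
python3 -c "
from h import *
st()
t=imaging.capture('top');s=imaging.capture('scene')
save(t,'f_t');save(s,'f_s'); save(t,'f_tm',(220,130,350,227)); save(s,'f_sm',(180,170,290,252)); save(t,'f_tc',(120,60,240,200))
loc([t,s],'level',[.688,-.092,-1.513],z=.09)
"
```

```text
t49.2 p [ 0.2979 -0.3428  0.3005] rpy [-1.571 -0.003 -1.516] F [ 0.3 -0.1  0.4] op 0.0471 j [-1.02  0.12 -0.2   1.24 -0.    0.5 ]
level cams [0, 1] [0.6873, -0.0932, -1.513] 0.92
```

View pics/f_t.png

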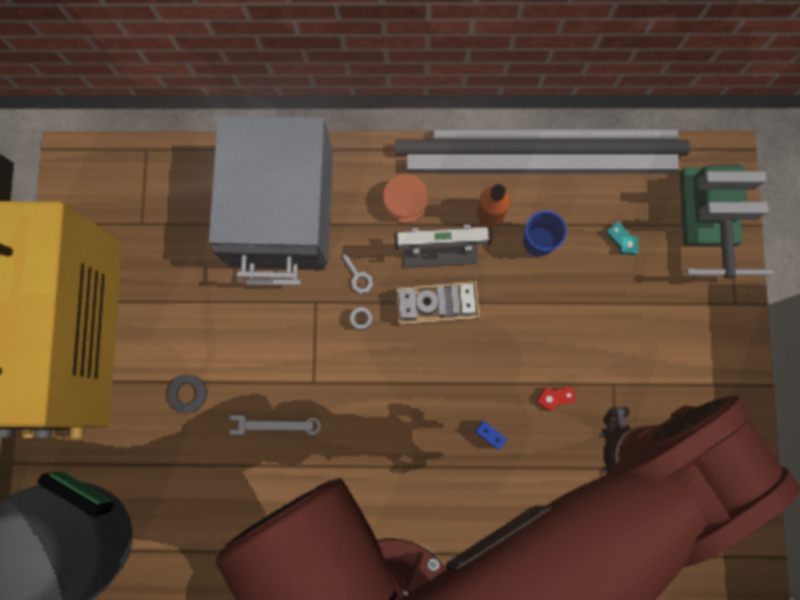

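View pics/f_tm.png

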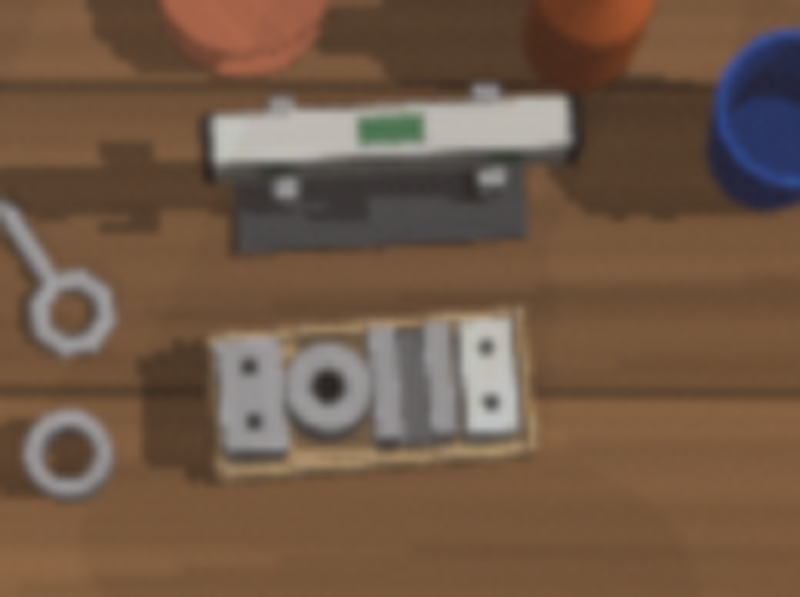

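View pics/f_sm.png

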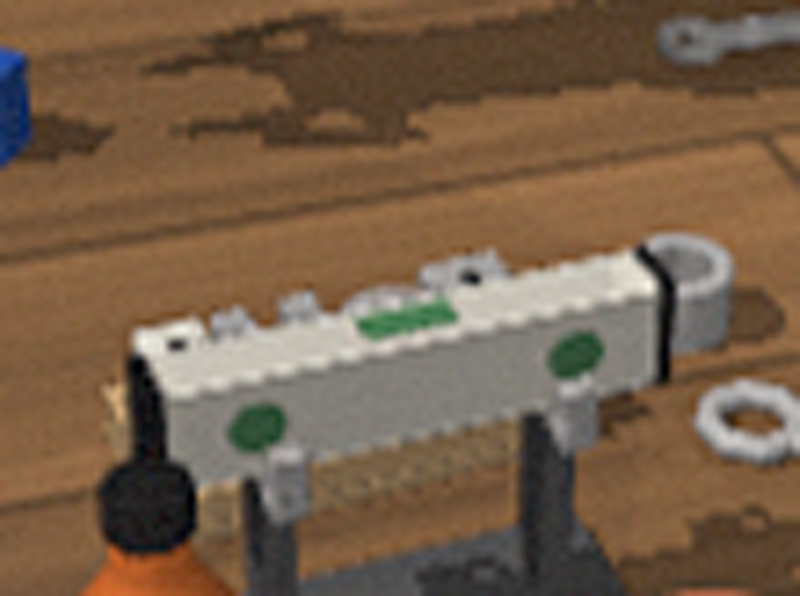

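View pics/f_s.png

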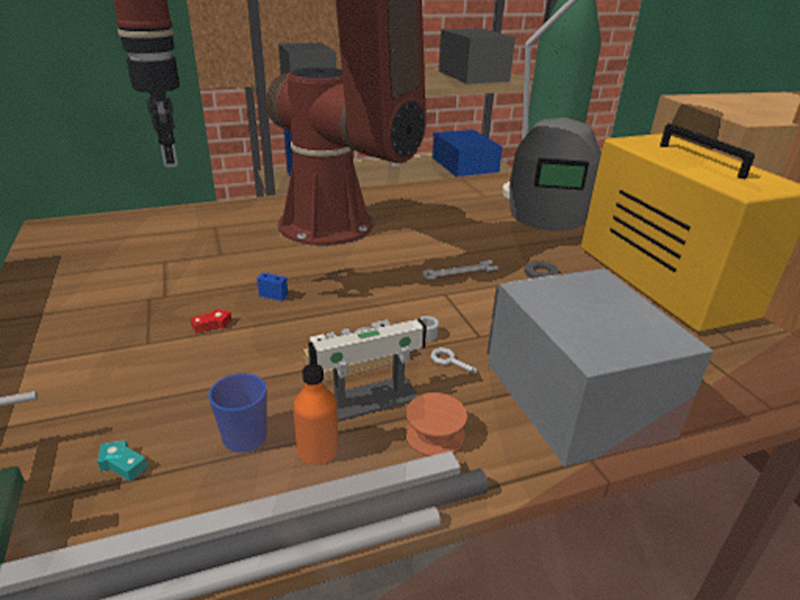

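View pics/f_tc.png

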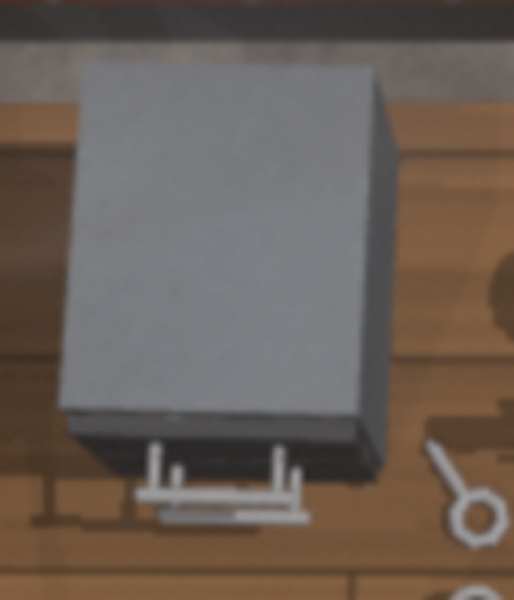

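Run:
```python
from h import *
t=imaging.capture('top'); k=140/600
f=lambda u,v,z: np.round(back(t,120+u*k-.5+.1,60+v*k-.5+.1,z),4)
print('top bar',f(136,495,.1315),f(298,500,.1315))
print('panel top front/back edge', f(210,437,.151),f(210,415,.151),'cab front',f(210,413,.164))
save(t,'dr',(130,145,200,190))
```

```text
top bar [0.6136 0.289  0.1315] [0.6104 0.1787 0.1315]
panel top front/back edge [0.6495 0.236  0.151 ] [0.6646 0.2365 0.151 ] cab front [0.6628 0.2339 0.164 ]
```

View pics/dr.png

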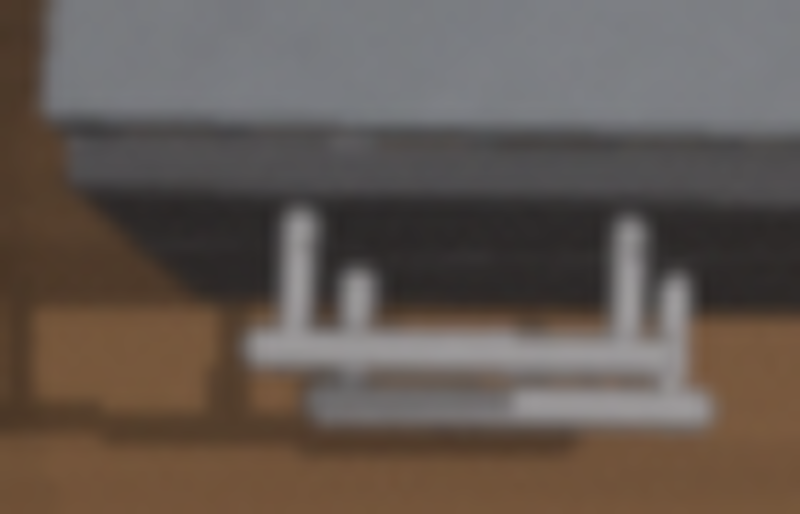

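```bash
python3 -c "
from cell import close_job
print(close_job())"
```

```text
the job is handed in; nothing more can be done
None
```

The job is handed in at about 49 s of the 210 s allowed. Nothing failed in my last checks; whether it passed was not reported.

- **Drawer and magnet:** I opened the top drawer about 170 mm and laid the only dark arrow magnet flat on its floor. No second one was in view. I then pushed the drawer shut against its stop, where it met about 29 N. In the last picture the handle is at x ≈ 0.612–0.614 m, against 0.614 m when I let go.
- **Blocks:** All four (mid, round, slot, thin) stand upright side by side in the wooden box. Each was lowered to floor contact, and the top view shows all of them inside the walls.
- **Level:** It stands across both arms of the stand at about (0.687, -0.093) m, between the lips. It touched down at the notch floor height of 90 mm.
- **Other things:** The other items look to be where they started, and I noticed nothing knocked aside. I judged that by comparing the first and last pictures, not by measuring each one again.

The two cameras differed by 2–4 mm on block positions. I allowed for that by sliding the mid, round and slot blocks gently along the box until they touched the wall or their neighbour.

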